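# Fit the plate packs into the electrolysis cell and bolt down the contact bar

### The job

Make the electrolysis cell ready for a run: swing its half-lowered contact bar up and back past upright, out of the way of the bays, and set every loose plate pack that is on the bench into a bay of its own in the tank (any bay), its plates down between the tank's fixed plates, until the header sits flat on both rims; then swing the contact bar fully down onto the headers and turn the wing knobs of both its captive bolts clockwise to their end stops. Leave the other things on the bench where they stand.

Things in the scene. Friction and masses are not known exactly. Their poses are not given: they have to be found in the camera images.
- pack1_handle (a point): handle centre of a loose plate pack (0.26 kg; stands on its plates on the bench; all packs alike; an absent one reads None): 4 upright aluminium plates, 70 (x) x 4 x 40 mm high, at y = -24, -8, 8, 24 mm, under a flat header 104 (x) x 52 (y) x 8 mm with a black handle 16 (x) x 30 (y) x 34 mm high on its middle. The point is 65 mm above the plates' lower edges. z up
- pack2_handle (a point): handle centre of another loose plate pack, just like pack 1 (None if absent): 17 mm above the header's top, 17 mm below the handle's top; x runs along the header and plates, y across the plates, z up. Turned by pi about z a pack is the same.
- pack3_handle (a point): handle centre of another loose plate pack, just like pack 1 (None if absent): 17 mm above the header's top, 17 mm below the handle's top; x runs along the header and plates, y across the plates, z up. Turned by pi about z a pack is the same.
- pack4_handle (a point): handle centre of another loose plate pack, just like pack 1 (None if absent): 17 mm above the header's top, 17 mm below the handle's top; x runs along the header and plates, y across the plates, z up. Turned by pi about z a pack is the same.
- bay1 (a point): bay 1 of 4 in the cell, numbered from -y to +y, 64 mm apart: where a handle's centre is when a pack is seated mid-bay, 25 mm above the rims. x across the tank, along its plates; y along the tank; z up. The cell is a fixed grey tank, 92 (x) x 280 (y) x 60 mm high outside, 80 mm wide (x) inside. Any bay takes any pack, one each.
- bay2 (a point): bay 2 of 4 in the cell, numbered from -y to +y, 64 mm apart: where a handle's centre is when a pack is seated mid-bay, 25 mm above the rims. x across the tank, along its plates; y along the tank; z up. 17 fixed upright steel plates, 74 (x) x 4 mm, tops at height 54, stand 16 mm apart along the tank; a pack's plates go into the gaps between them, 4 mm to spare on each side.
- bay3 (a point): bay 3 of 4 in the cell, numbered from -y to +y, 64 mm apart: where a handle's centre is when a pack is seated mid-bay, 25 mm above the rims. x across the tank, along its plates; y along the tank; z up. A seated header rests with its ends on the front and rear rims (height 60), free by 5 mm to and fro in x.
- bay4 (a point): bay 4 of 4 in the cell, numbered from -y to +y, 64 mm apart: where a handle's centre is when a pack is seated mid-bay, 25 mm above the rims. x across the tank, along its plates; y along the tank; z up. Tabs 4 mm wide and 8 mm high on the front (-x) rim part the bays: a header has 4 mm to spare on each side between them.
- bar (a joint): hinge of the brass contact bar: 0 = fully down on its stop, over the rear ends of the headers; grows as the bar swings up and back, to at most 2.1 rad; upright at pi/2. It stays where it is left (friction 0.12 N m); a light push moves it. Half-lowered it is in the way of the headers.
- bar_hinge (a point): middle of the bar's hinge line (along y) on the tank's rear (+x) side, at height 73.5 mm, 66 mm behind the middle of the tank. The bar is a flat 38 wide x 344 long x 8 mm thick; when down it reaches 38 mm from here towards -x, its top 4 mm above this point, its underside 1.5 mm above seated headers, clear of the handles; it cannot come down on a header that is not home
- bar_edge (a point): middle of the contact bar's free long edge, on its upper face, 38 mm from the hinge line; moves with the bar.
- knob_left (a joint): turn of the captive bolt at the +y end of the contact bar: grows as it is turned clockwise seen from above, to the end stop at 2.4 rad; it stays where it is left (friction 0.06 N m).
- knob_left_grip (a point): centre of the wing knob at the +y end of the bar, on its bolt's axis, 157 mm from the bar's middle and 22 mm from the hinge line: a black wing 38 long (x) x 12 thick (y) x 24 mm high (12 above, 12 below the point) on a steel collar 6 mm high, 26 mm wide. It turns about its z, which points up when the bar is down.
- knob_right (a joint): turn of the captive bolt at the -y end of the contact bar: grows as it is turned clockwise seen from above, to the end stop at 2.4 rad; it stays where it is left (friction 0.06 N m).
- knob_right_grip (a point): centre of the wing knob at the -y end of the bar, on its bolt's axis, 157 mm from the bar's middle and 22 mm from the hinge line: a black wing 38 long (x) x 12 thick (y) x 24 mm high (12 above, 12 below the point) on a steel collar 6 mm high, 26 mm wide. It turns about its z, which points up when the bar is down.
- beaker: bystander: a glass beaker, 68 mm wide, 75 high; origin at its underside's centre
- jar: bystander: a brown glass jar, 60 mm wide, 70 high; origin at its underside's centre
- reagent: bystander: a brown glass bottle, 64 mm wide, 110 high; origin at its underside's centre
- driver: bystander: a screwdriver lying on the bench
- can: bystander: a metal can, 72 mm wide, 80 high; origin at its underside's centre
- spanner: bystander: a spanner lying on the bench
- dish: bystander: a white dish, 90 mm wide, 25 high; origin at its underside's centre
Mind the look-alikes: they are no part of the job. Leave any green or pink look-alike of the part that bears pack3_handle alone. Leave any red look-alike of the part that bears pack4_handle alone.

How it is judged:
By the outcome, as a careful person would: the job done as asked, in the order asked, and still so for the second after the job is handed in, with the robot touching nothing.
Of pack1, pack2, pack3, pack4 only 2 to 4 are there at a start; the rules pass over those that are not, and their reading is None.
At some moment in a run one of pack1, pack2, pack3, pack4 may be knocked a few centimetres aside while the robot is not near it.
Once in a run the grip may slacken for a moment while it holds something.
It also fails if it takes over 210 s, if anything falls off the work surface, if the arm or the gripper's body presses on something with over 40 N, if the wrist force passes 120 N, or if a joint passes its speed limit or range.

### The arm

A 6-joint arm with a two-finger parallel gripper is mounted at the origin on the work surface. World frame = base frame: x ahead of the robot, y to its left, z up, the work surface at z = 0. Lengths are in m, angles in rad, forces in N, time in s.
With the tool pointing down it reaches from about 0.35 to 0.875 m from the base axis. Payload 4.2 kg.
Tool frame: the origin (TCP) lies between the finger pads; the fingertips stand env.finger_overhang ahead of it and the grasp point (between the pads) lies 8 mm behind it (env.finger_overhang is the distance from the TCP to the fingertips, in m); z points along the fingers, y is the line along which they close (so a half turn about z gives the same grasp; the last joint's range is limited). The gripper opens to 87 mm and grips with 3 to 60 N. Pads are 19 mm wide; open, the fingers measure 117 mm over their backs; the gripper's body (75 mm by 190 mm) begins 51 mm behind the grasp point.
Start: joints at [-1.019, 0.385, 0.008, 0, -1.194, -0.259], TCP at [0.18, -0.598, 0.234] pointing down, gripper open.
Joint ranges: [-3.14, 3.14], [-1.21, 2.06], [-1.07, 1.41], [-3.16, 2.05], [-2.99, -0.16], [-3.1, 3.1]. Speed limits (rad/s): [2.79, 2.79, 3.14, 3.14, 3.14, 3.14].

### API

Orientations are given as a 3x3 rotation matrix whose columns are the frame's x, y, z axes.
In Python, from bench import env gives the robot as it stands. The module is installed in compiled form; this text tells all that it offers.
- The arm moves only by the shell command python3 -m handwheel 'ROWS' [FORCE]. ROWS is a JSON object of lists of equal length, an entry for each row: "delta_pos": the shift along the tool's x, y, z in units of 30 mm (1.0 is 30 mm), a list of three; "delta_rot": the turn, a rotation vector about the tool's x, y, z in units of 5 degrees (1.0 is 5 degrees), a list of three; "gripper": the closure in counts, from 0 (fully open) to 255 (shut). A call has 1 to 5 rows; each row is the pose to reach, as a shift and turn from the pose commanded when the call began, along the tool's axes at that moment; what a row does not reach only later rows make up. A row lasts 1/12 s, in which the tool goes at most 41.7 mm and 7.16 degrees, less where a joint would pass 70% of its speed; a pose out of reach is approached as far as the arm can. A call with a gripper value outside its range is refused whole. The fingers move at their own pace and stop on an object; FORCE is the grip in N (left out, the last holds). Time passes only in rows, so rows that repeat a pose let the fingers close. It gives the time, the measured TCP pose, the force, the opening and the grip force at its end, in the units of the state.
- env.sense(): the state, without advancing time (a new reading comes with each control period).
- env.capture(name): name is "scene" or "side" or "wrist"; returns a dict with "image" (400x640x3 uint8, red, green, blue), "camera_matrix" (3x3 intrinsics, pixels), "R" (3x3) and "t" (3): a world point X has camera coordinates R X + t. Camera axes: x right, y down, z forward; pixel columns grow to the right and rows downward; lengths in m; the calibration is good to about 2 mm. A picture is of the moment at which its call begins. There is no depth.
- env.close_job(): hands the job in; it is judged then, once.
The state is a dict: "time_s": time; "joints": joint angles; "qvel": joint speeds; "tau": joint torques, N m; "tool_pos": TCP position; "ee_rot": TCP orientation; "force": force on the tool from outside, world axes, zero at the start; "torque": the same for the moment, N m; "grip_width": finger opening in m; "gripper_force": force on a finger pad.
Only numpy, scipy, OpenCV 4.12 (cv2) and the standard library are available. Lean on these libraries where they do the work, as an engineer would, in place of code of your own. Each camera call takes 0.05 s, during which the arm holds its last target. There are 200 camera calls.

## Working session

There is one attempt and no reset: what is moved stays moved. The work goes in short steps, Python scripts to look and compute and a shell command to move; the robot and the scene stay as the last step left them, time stands still between calls to the robot, and variables do not carry over. Pictures are saved under pics/ and viewed, at most 14 in all, crops included, and the job is handed in when it is done.

```bash
mkdir -p pics; python3 - <<'E'
from bench import env
import cv2
s=env.sense();print(s['time_s'],s['tool_pos'],s['ee_rot'],env.finger_overhang,s['grip_width'])
for n in("scene","side"):
    c=env.capture(n);cv2.imwrite(f'pics/{n}0.png',c['image'][:,:,::-1]);print(c['camera_matrix'],c['R'],c['t'])
E
```

```text
0.0 [ 0.18024269 -0.59781704  0.23246774] [[-9.57490894e-01 -2.88462581e-01 -7.25995024e-04]
 [-2.88463481e-01  9.57488579e-01  2.10718708e-03]
 [ 8.72873216e-05  2.22703549e-03 -9.99997516e-01]] 0.011 0.08700642401671965
[[363.48759628   0.         319.84584472]
 [  0.         363.48759628 195.61220059]
 [  0.           0.           1.        ]] [[ 0.40451214  0.91452979 -0.00227748]
 [ 0.59688716 -0.26589852 -0.75698328]
 [-0.69288935  0.30484952 -0.65343027]] [-0.24249277 -0.24918201  1.60395516]
[[422.40251903   0.         321.99114395]
 [  0.         422.40251903 201.59360568]
 [  0.           0.           1.        ]] [[-0.74207794 -0.6703105   0.00204299]
 [-0.51189793  0.56473182 -0.64733181]
 [ 0.43275956 -0.48141646 -0.76220558]] [0.40614332 0.32710605 1.00719384]
```

View pics/scene0.png

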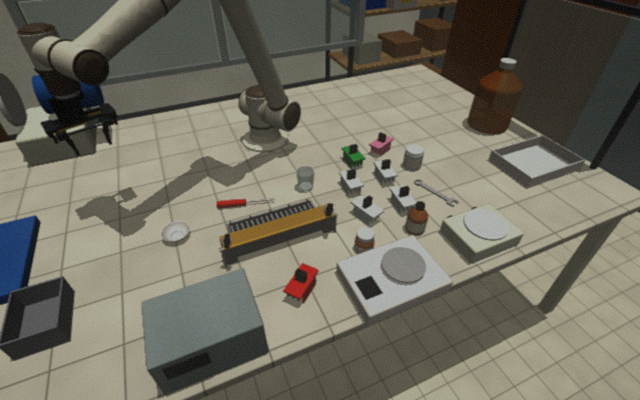

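View pics/side0.png

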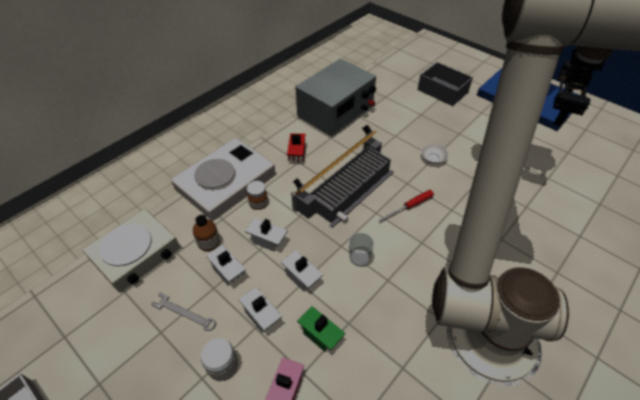

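The scene view shows four white packs at about (351,180), (385,171), (403,197) and (367,208), the green, pink and red look-alikes, and the tank at (280,230) with the brass bar half lowered. In the side view the packs are at (266,230), (228,262), (301,268) and (261,308), and the tank is at (345,180).

```bash
cat > h.py <<'E'
from bench import env
import cv2, numpy as np
def cap(n):
    c=env.capture(n); c['hsv']=cv2.cvtColor(c['image'],cv2.COLOR_RGB2HSV); return c
def ray(c,p):
    d=c['R'].T@np.linalg.inv(c['camera_matrix'])@np.array([p[0],p[1],1.]); return -c['R'].T@c['t'], d/np.linalg.norm(d)
def onz(c,p,z):
    o,d=ray(c,p); return o+d*(z-o[2])/d[2]
def tri(c1,p1,c2,p2):
    o1,d1=ray(c1,p1);o2,d2=ray(c2,p2)
    s=np.linalg.lstsq(np.c_[d1,-d2],o2-o1,rcond=None)[0]
    a=o1+d1*s[0];b=o2+d2*s[1]; return (a+b)/2,np.linalg.norm(a-b)
def crop(c,x0,y0,x1,y1,k,name):
    cv2.imwrite('pics/'+name,cv2.resize(c['image'][y0:y1,x0:x1,::-1],None,fx=k,fy=k,interpolation=cv2.INTER_CUBIC))
def blob(m,near,r=14):
    n,l,st,ce=cv2.connectedComponentsWithStats(m.astype(np.uint8))
    best=[(np.hypot(*(ce[i]-near)),i) for i in range(1,n) if st[i,4]>=6]
    d,i=min(best); return ce[i],st[i,4],(l==i)
E
python3 - <<'E'
from h import *
a=cap('scene');b=cap('side')
P=[((351,175),(301,264)),((386,165),(259,303)),((404,190),(224,257)),((367,202),(266,226))]
for pa,pb in P:
    r=[]
    for c,p in((a,pa),(b,pb)):
        m=c['hsv'][:,:,2]<60; ce,ar,_=blob(m,p); r.append(ce); print(ce.round(1),ar,onz(c,ce,.065).round(3),end=' ')
    print(tri(a,r[0],b,r[1]))
crop(b,280,110,400,230,5,'c1.png'); crop(a,215,195,345,265,6,'c2.png')
E
```

```text
[351.  173.9] 58 [0.453 0.187 0.065] [301.  263.8] 112 [0.453 0.184 0.065] (array([0.453183  , 0.18547008, 0.06615731]), np.float64(0.0031073119441764768))
[385.4 164.1] 57 [0.452 0.332 0.065] [258.7 303.7] 130 [0.451 0.329 0.065] (array([0.45130736, 0.33032039, 0.06519573]), np.float64(0.0024275970467552022))
[403.8 191.3] 68 [0.611 0.306 0.065] [224.  257.9] 122 [0.611 0.303 0.065] (array([0.61118767, 0.30407222, 0.06543829]), np.float64(0.0029071585471930356))
[367.  201.7] 68 [0.607 0.166 0.065] [265.2 226.5] 96 [0.606 0.164 0.065] (array([0.60669552, 0.16484461, 0.06523088]), np.float64(0.0021015894843609533))
```

View pics/c1.png

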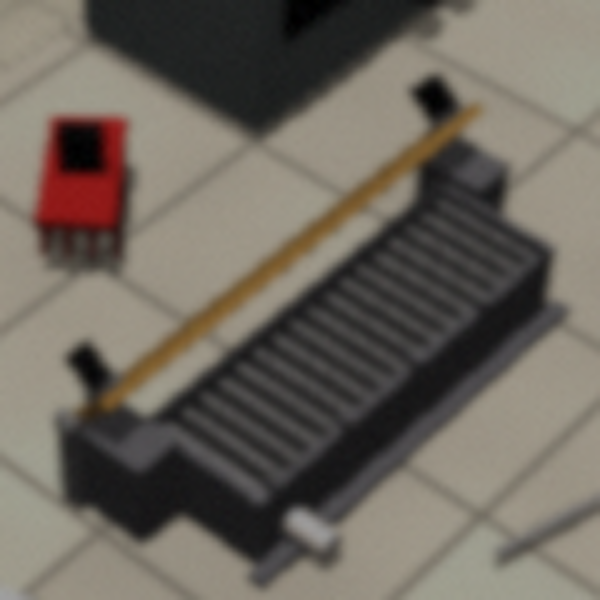

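View pics/c2.png

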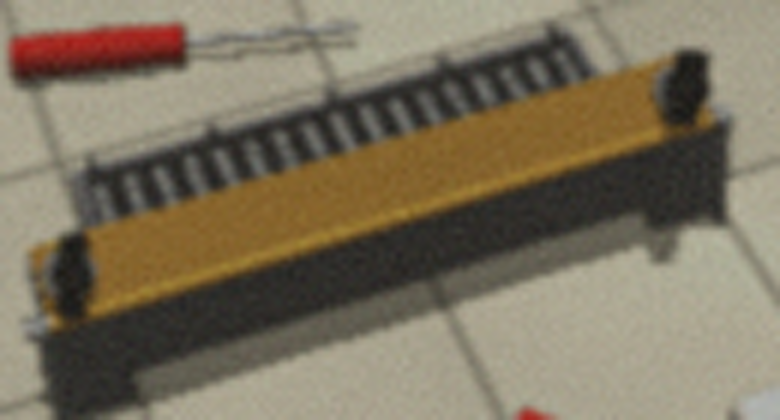

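The crops show the tank, its gaps between plates, and the bar tilted at about 45–60°. Its hinge pins are at scene (221,249) and (336,214), and the front rim corners are at side (332,210) and (390,160).

```bash
python3 - <<'E'
from h import *
a=cap('scene');b=cap('side')
h1=onz(a,(220.8,249.2),.0735);h2=onz(a,(335.8,214.2),.0735)
print('hinge',h1,h2,(h1+h2)/2,np.linalg.norm(h1-h2),np.degrees(np.arctan2(*(h2-h1)[:2])))
f1=onz(b,(332,210),.06);f2=onz(b,(390,160),.06);print('front',f1,f2,(f1+f2)/2,np.linalg.norm(f1-f2),np.degrees(np.arctan2(*(f1-f2)[:2])))
# brass lines
for c in(a,b):
    m=cv2.inRange(c['hsv'],(10,110,60),(28,255,255)); n,l,st,ce=cv2.connectedComponentsWithStats(m);i=1+st[1:,4].argmax();r=cv2.minAreaRect(np.argwhere(l==i)[:,::-1].astype(np.float32));print(st[i],cv2.boxPoints(r).round(1).tolist())
# knobs (black) tri
for pa,pb in(((226.5,240.5),(297.5,183.5)),((329,209.5),(366.7,129.6))): print('knob',tri(a,pa,b,pb))
# pack headers: bright low-sat contour around handles
H=[(.4532,.1855),(.4513,.3303),(.6112,.3041),(.6067,.1648)]
for h in H:
    for c in(a,b):
        q=c['R']@np.array([*h,.05])+c['t'];q=c['camera_matrix']@q;q=q[:2]/q[2]
        v=c['hsv'];m=((v[:,:,2]>150)&(v[:,:,1]<26)).astype(np.uint8)
        win=np.zeros_like(m);cv2.circle(win,tuple(int(x) for x in q),26,1,-1);m&=win
        m=cv2.morphologyEx(m,cv2.MORPH_CLOSE,np.ones((5,5)))
        n,l,st,ce=cv2.connectedComponentsWithStats(m);i=1+st[1:,4].argmax()
        px=np.argwhere(l==i)[:,::-1]; w=np.array([onz(c,p,.048)[:2] for p in px],np.float32)
        (x,y),(W,L),A=cv2.minAreaRect(w); A=A if W>L else A+90
        print(h,len(px),round(x,3),round(y,3),round(W,3),round(L,3),'long-axis deg',round((A+90)%180-90,1))
E
```

```text
hinge [ 0.62344003 -0.31655263  0.0735    ] [0.62683271 0.04253232 0.0735    ] [ 0.62513637 -0.13701016  0.0735    ] 0.3591009733373274 0.541321615209163
front [ 0.51296903 -0.00370179  0.06      ] [ 0.51150214 -0.27622828  0.06      ] [ 0.51223559 -0.13996503  0.06      ] 0.27253043609103295 0.30839430792591144
[ 222  205  112   46 1500] [[218.89999389648438, 235.89999389648438], [328.8999938964844, 201.89999389648438], [333.3999938964844, 216.3000030517578], [223.39999389648438, 250.39999389648438]]
[299 132  76  61 295] [[297.8999938964844, 189.60000610351562], [372.79998779296875, 130.5], [375.20001220703125, 133.5], [300.29998779296875, 192.60000610351562]]
knob (array([ 0.65108822, -0.1743609 ,  0.0349378 ]), np.float64(0.2738690012023795))
knob (array([ 0.61371654, -0.09199458,  0.19653903]), np.float64(0.2284850886157342))
(0.4532, 0.1855) 150 0.452 0.188 0.051 0.101 long-axis deg -3.0
(0.4532, 0.1855) 456 0.455 0.181 0.05 0.101 long-axis deg -3.8
(0.4513, 0.3303) 140 0.451 0.334 0.052 0.102 long-axis deg -7.4
(0.4513, 0.3303) 553 0.453 0.327 0.05 0.102 long-axis deg -5.7
(0.6112, 0.3041) 200 0.61 0.308 0.051 0.103 long-axis deg -6.1
(0.6112, 0.3041) 371 0.612 0.301 0.049 0.1 long-axis deg -5.1
(0.6067, 0.1648) 244 0.606 0.167 0.103 0.052 long-axis deg 15.9
(0.6067, 0.1648) 384 0.611 0.161 0.103 0.052 long-axis deg 17.0
```

```bash
cat >> h.py <<'E'
def go(x,y,z,yaw=0.):
    "delta in tool units to world TCP target; yaw of tool y axis from world y, deg (tool down)"
    s=env.sense();R=np.array(s['ee_rot']);d=R.T@(np.array([x,y,z])-s['tool_pos'])/.03
    t=np.radians(yaw);c,q=np.cos(t),np.sin(t)
    T=np.array([[-c,-q,0],[-q,c,0],[0,0,-1.]])
    rv=cv2.Rodrigues(R.T@T)[0].ravel()/np.radians(5)
    print('t',round(s['time_s'],2),'tcp',np.round(s['tool_pos'],4),'w',round(s['grip_width'],4),'pos',d.round(2),'rot',rv.round(2),'rows',round(np.linalg.norm(d)*30/41.7,1))
E
python3 - <<'E'
from h import *
a=cap('scene')
o,d=ray(a,(273.9,218.9)); p=o+d*(-.137-o[1])/d[1]; print(p)
ts=np.linspace(0,3,30001);Q=o+ts[:,None]*d;D=np.hypot(Q[:,0]-.6251,Q[:,2]-.0735);i=D.argmin();print('closest',Q[i],D[i]);
for k in np.where(np.diff(np.sign(D-.038)))[0]: print(Q[k],np.degrees(np.arctan2(Q[k,2]-.0735,.6251-Q[k,0])))
go(.53,-.1385,.2)
E
```

```text
[ 0.55306577 -0.137       0.05849319]
closest [ 0.5967782  -0.14766612  0.10194926] 0.04014330794238921
t 0.35 tcp [ 0.1804 -0.5983  0.2333] w 0.0868 pos [-15.58  11.31   1.12] rot [ 0.01 -0.    3.35] rows 13.9
```

```bash
python3 -m handwheel '{"delta_pos":[[-1.1,0.8,0.1],[-2.2,1.6,0.2],[-3.3,2.4,0.2],[-4.4,3.2,0.3],[-5.5,4.0,0.4]],"delta_rot":[[0,0,1],[0,0,2],[0,0,3.35],[0,0,3.35],[0,0,3.35]],"gripper":[255,255,255,255,255]}' 20; python3 -c "
from h import *
go(.53,-.1385,.2)"
```

```text
time_s: 0.77
tool_pos: [0.3044, -0.4345, 0.2217]
ee_rot: [[-1.0, 0.001, 0.001], [0.001, 1.0, -0.001], [-0.001, -0.001, -1.0]]
force: [2.0, 0.2, 0.3]
grip_width: 0.0614
gripper_force: 0.0
t 0.77 tcp [ 0.3044 -0.4345  0.2217] w 0.0614 pos [-7.51  9.87  0.72] rot [-0.01  0.01 -0.01] rows 8.9
```

```bash
python3 -m handwheel '{"delta_pos":[[-0.8,1.1,0.1],[-1.6,2.2,0.2],[-2.4,3.3,0.2],[-3.3,4.4,0.3],[-4.1,5.5,0.4]],"delta_rot":[[0,0,0],[0,0,0],[0,0,0],[0,0,0],[0,0,0]],"gripper":[255,255,255,255,255]}' 20;python3 -m handwheel '{"delta_pos":[[-0.8,1.1,0.1],[-1.6,2.2,0.2],[-2.4,3.3,0.2],[-3.4,4.4,0.3],[-3.4,4.4,0.3]],"delta_rot":[[0,0,0],[0,0,0],[0,0,0],[0,0,0],[0,0,0]],"gripper":[255,255,255,255,255]}' 20; python3 -c "
from h import *
go(.55,-.1385,.1)
c=cap('wrist');crop(c,0,0,640,400,1,'w1.png');print(c['R'],c['t'],c['camera_matrix'])"
```

```text
time_s: 1.18
tool_pos: [0.4276, -0.2695, 0.2101]
ee_rot: [[-1.0, -0.001, 0.001], [-0.001, 1.0, -0.001], [-0.001, -0.001, -1.0]]
force: [0.2, -0.5, 0.5]
grip_width: 0.0279
gripper_force: 0.0
time_s: 1.6
tool_pos: [0.5324, -0.1349, 0.2003]
ee_rot: [[-1.0, -0.006, 0.002], [-0.006, 1.0, 0.0], [-0.002, 0.0, -1.0]]
force: [-0.2, -0.1, 0.8]
grip_width: 0.0016
gripper_force: 0.0
t 1.6 tcp [ 0.5324 -0.1349  0.2003] w 0.0016 pos [-0.58 -0.13  3.34] rot [0.   0.03 0.07] rows 2.4
[[-5.64666912e-03  9.99984030e-01  2.35904118e-04]
 [ 9.65225774e-01  5.38874023e-03  2.61362138e-01]
 [ 2.61356693e-01  1.70352625e-03 -9.65240787e-01]] [ 0.13765133 -0.53564387  0.2178631 ] [[305.0508249    0.         317.47853318]
 [  0.         305.0508249  201.6860374 ]
 [  0.           0.           1.        ]]
```

View pics/w1.png

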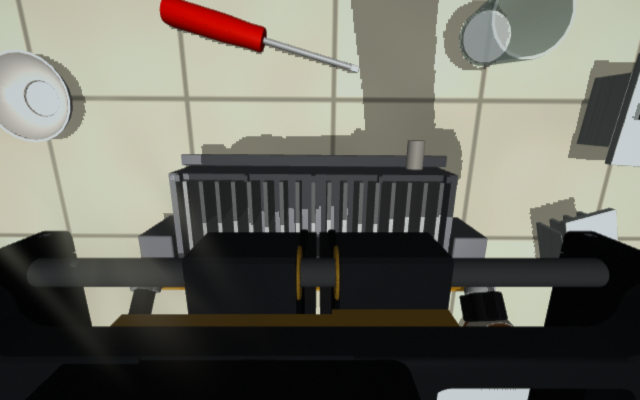

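The wrist view shows the tank's front rim with corners at about (172,176) and (456,176), and the bar behind the closed fingers. I will go down in front of the bar.

```bash
python3 -c "
from h import *
c=cap('wrist')
for z in(.06,.068):print(onz(c,(171.5,177),z),onz(c,(456.5,177),z))"; python3 -m handwheel '{"delta_pos":[[-0.2,-0.1,1.2],[-0.4,-0.1,2.4],[-0.5,-0.1,3.4],[-0.5,-0.1,3.4]],"delta_rot":[[0,0,0],[0,0,0],[0,0,0.07],[0,0,0.07]],"gripper":[255,255,255,255]}' 20; python3 -m handwheel '{"delta_pos":[[-0.5,0,0],[-1,0,0],[-1.5,0,0],[-2,0,-0.2],[-2.0,0,-0.2]],"delta_rot":[[0,0,0],[0,0,0],[0,0,0],[0,0,0],[0,0,0]],"gripper":[255,255,255,255,255]}' 20; python3 -c "
from h import *
go(.64,-.1385,.1)"
```

```text
[ 0.51341809 -0.27680882  0.06      ] [ 0.51212916 -0.0020327   0.06      ]
[ 0.51193098 -0.27293854  0.068     ] [ 0.51067758 -0.00573666  0.068     ]
time_s: 2.03
tool_pos: [0.5385, -0.1429, 0.0928]
ee_rot: [[-1.0, 0.009, -0.013], [0.009, 1.0, 0.001], [0.013, 0.001, -1.0]]
force: [-1.2, 0.0, -0.3]
grip_width: 0.0005
gripper_force: 0.0
time_s: 2.45
tool_pos: [0.6018, -0.1441, 0.1075]
ee_rot: [[-1.0, 0.006, -0.005], [0.006, 1.0, -0.001], [0.005, -0.001, -1.0]]
force: [-3.2, -0.4, 2.7]
grip_width: 0.0004
gripper_force: 2.5
t 2.45 tcp [ 0.6018 -0.1441  0.1075] w 0.0004 pos [-1.27  0.2   0.25] rot [-0.01 -0.05 -0.07] rows 0.9
```

```bash
python3 -m handwheel '{"delta_pos":[[-0.4,0,0.3],[-0.8,0,0.3],[-1.1,0,0.3],[-1.1,0,0.3]],"delta_rot":[[0,0,0],[0,0,0],[0,0,0],[0,0,0]],"gripper":[255,255,255,255]}' 20; python3 -c "
from h import *
go(.64,-.1385,.1)
a=cap('scene');b=cap('side');cv2.imwrite('pics/bar1.png',np.vstack([cv2.resize(a['image'][170:270,205:345,::-1],None,fx=3.,fy=3.),cv2.resize(b['image'][100:200,270:410,::-1],None,fx=3.,fy=3.)]))"
```

```text
time_s: 2.78
tool_pos: [0.6191, -0.1443, 0.0973]
ee_rot: [[-0.999, 0.009, -0.042], [0.009, 1.0, 0.001], [0.042, 0.0, -0.999]]
force: [-35.0, 3.5, 26.4]
grip_width: 0.0003
gripper_force: 21.5
t 2.78 tcp [ 0.6191 -0.1443  0.0973] w 0.0003 pos [-0.69  0.2  -0.12] rot [ 0.   -0.48 -0.1 ] rows 0.5
```

View pics/bar1.png

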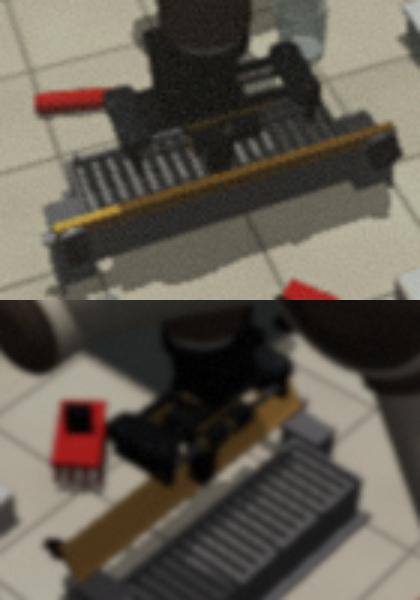

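The bar now leans back well past upright, at its stop, which the 35 N force agrees with. I will back off and go to the first pack, at (0.6067, 0.1648) with yaw 16.4°.

```bash
python3 -m handwheel '{"delta_pos":[[1,0,0],[1.8,0,-0.8],[1.8,0.8,-2.1],[1.8,2,-3],[1.3,3.2,-3.4]],"delta_rot":[[0,0,0],[0,0,0],[0,0,0],[0,0,0],[0,0,0]],"gripper":[255,255,200,100,40]}' 20; python3 -c "
from h import *
go(.58,.165,.2,16.4)"
```

```text
time_s: 3.3
tool_pos: [0.5954, -0.053, 0.2026]
ee_rot: [[-1.0, 0.009, 0.007], [0.009, 1.0, -0.0], [-0.007, -0.0, -1.0]]
force: [0.8, -0.1, -0.0]
grip_width: 0.0132
gripper_force: 0.0
t 3.3 tcp [ 0.5954 -0.053   0.2026] w 0.0132 pos [0.58 7.26 0.08] rot [-0.01  0.08 -3.39] rows 5.2
```

```bash
python3 -m handwheel '{"delta_pos":[[0.1,1.3,0],[0.2,2.6,0],[0.3,3.9,0],[0.4,5.2,0],[0.5,6.5,0]],"delta_rot":[[0,0,-1.2],[0,0,-2.4],[0,0,-3.39],[0,0,-3.39],[0,0,-3.39]],"gripper":[100,100,100,100,100]}' 30; python3 -m handwheel '{"delta_pos":[[0,0.7,0],[0,0.7,0]],"delta_rot":[[0,0,0],[0,0,0]],"gripper":[100,100]}' 30; python3 -c "
from h import *
go(.607,.165,.1,16.4)
c=cap('wrist');crop(c,0,0,640,400,1,'w2.png')"
```

```text
time_s: 3.72
tool_pos: [0.582, 0.1443, 0.1984]
ee_rot: [[-0.958, -0.285, 0.003], [-0.285, 0.958, 0.001], [-0.003, 0.0, -1.0]]
force: [0.7, 0.1, -0.5]
grip_width: 0.0461
gripper_force: 0.0
time_s: 3.88
tool_pos: [0.5758, 0.1667, 0.198]
ee_rot: [[-0.957, -0.29, 0.003], [-0.29, 0.957, 0.001], [-0.003, 0.001, -1.0]]
force: [-0.4, -0.5, -0.8]
grip_width: 0.0516
gripper_force: 0.0
t 3.88 tcp [0.5758 0.1667 0.198 ] w 0.0516 pos [-0.97 -0.36  3.27] rot [0.01 0.03 0.09] rows 2.5
```

View pics/w2.png

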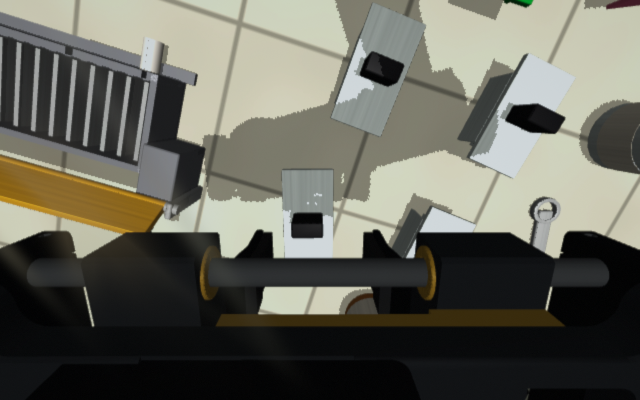

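The pack is in view, aligned with the jaws, with its handle at (308,225) and the finger gap's middle near 317. The other three packs stand as measured. I will go down and grip.

```bash
python3 -m handwheel '{"delta_pos":[[-0.8,-0.3,0],[-0.97,-0.36,1.2],[-0.97,-0.36,2.4],[-0.97,-0.36,3.4],[-0.97,-0.36,4.4]],"delta_rot":[[0,0,0.09],[0,0,0.09],[0,0,0.09],[0,0,0.09],[0,0,0.09]],"gripper":[100,100,100,100,100]}' 40; python3 -m handwheel '{"delta_pos":[[0,0,0.1],[0,0,0.1],[0,0,0.1],[0,0,0.1],[0,0,0.1]],"delta_rot":[[0,0,0],[0,0,0],[0,0,0],[0,0,0],[0,0,0]],"gripper":[100,255,255,255,255]}' 40;  python3 -c "
from h import *
go(.607,.165,.2,0)"
```

```text
time_s: 4.35
tool_pos: [0.6077, 0.1596, 0.0638]
ee_rot: [[-0.961, -0.276, 0.001], [-0.276, 0.961, 0.0], [-0.001, -0.0, -1.0]]
force: [-0.2, -0.5, 0.9]
grip_width: 0.0527
gripper_force: 0.0
time_s: 4.77
tool_pos: [0.6077, 0.162, 0.0621]
ee_rot: [[-0.961, -0.278, 0.002], [-0.278, 0.961, 0.002], [-0.002, 0.001, -1.0]]
force: [-0.9, 2.5, 1.2]
grip_width: 0.0336
gripper_force: 1.6
t 4.77 tcp [0.6077 0.162  0.0621] w 0.0336 pos [-0.02  0.11 -4.6 ] rot [0.01 0.02 3.23] rows 3.3
```

```bash
python3 -m handwheel '{"delta_pos":[[0,0,0],[0,0,0],[0,0,-1],[0,0,-2.2],[0,0,-3.5]],"delta_rot":[[0,0,0],[0,0,0],[0,0,0],[0,0,0],[0,0,0]],"gripper":[255,255,255,255,255]}' 50;  python3 -c "
from h import *
go(.5585,-.235,.19,0)"
```

```text
time_s: 5.18
tool_pos: [0.6053, 0.161, 0.1642]
ee_rot: [[-0.96, -0.278, -0.006], [-0.278, 0.961, -0.003], [0.007, -0.001, -1.0]]
force: [2.3, 0.6, -2.9]
grip_width: 0.03
gripper_force: 49.0
t 5.18 tcp [0.6053 0.161  0.1642] w 0.03 pos [  5.18 -12.25  -0.81] rot [-0.02 -0.08  3.23] rows 9.6
```

```bash
python3 -m handwheel '{"delta_pos":[[0.5,-1.2,-0.6],[1,-2.4,-0.8],[1.6,-3.7,-0.8],[2.1,-4.9,-0.8],[2.6,-6.1,-0.8]],"delta_rot":[[0,0,1],[0,0,2],[0,0,3.2],[0,0,3.2],[0,0,3.2]],"gripper":[255,255,255,255,255]}' 50;  python3 -c "
from h import *
go(.5585,-.235,.19,0)"
```

```text
time_s: 5.6
tool_pos: [0.5815, -0.0374, 0.1889]
ee_rot: [[-1.0, -0.003, -0.002], [-0.003, 1.0, 0.0], [0.002, 0.0, -1.0]]
force: [0.4, 0.5, -2.8]
grip_width: 0.0302
gripper_force: 49.0
t 5.6 tcp [ 0.5815 -0.0374  0.1889] w 0.0302 pos [ 0.79 -6.58 -0.04] rot [ 0.   -0.03  0.03] rows 4.8
```

```bash
python3 -m handwheel '{"delta_pos":[[0.2,-1.3,0],[0.4,-2.6,0],[0.6,-3.9,0],[0.79,-5.2,0],[0.79,-6.5,0]],"delta_rot":[[0,0,0],[0,0,0],[0,0,0],[0,0,0],[0,0,0]],"gripper":[255,255,255,255,255]}' 50; python3 -m handwheel '{"delta_pos":[[0,0,0],[0,0,0]],"delta_rot":[[0,0,0],[0,0,0]],"gripper":[255,255]}' 50; python3 -c "
from h import *
go(.5585,-.235,.135,0)
c=cap('wrist');crop(c,0,0,640,400,1,'w3.png')"
```

```text
time_s: 6.02
tool_pos: [0.5577, -0.2321, 0.1887]
ee_rot: [[-1.0, -0.003, -0.003], [-0.003, 1.0, 0.001], [0.003, 0.001, -1.0]]
force: [1.2, 1.1, -3.2]
grip_width: 0.0295
gripper_force: 49.0
time_s: 6.18
tool_pos: [0.5586, -0.2326, 0.1881]
ee_rot: [[-1.0, 0.001, -0.003], [0.001, 1.0, 0.001], [0.003, 0.001, -1.0]]
force: [-0.2, 0.9, -3.1]
grip_width: 0.0299
gripper_force: 49.3
t 6.18 tcp [ 0.5586 -0.2326  0.1881] w 0.0299 pos [-0.   -0.08  1.77] rot [ 0.01 -0.04 -0.02] rows 1.3
```

View pics/w3.png

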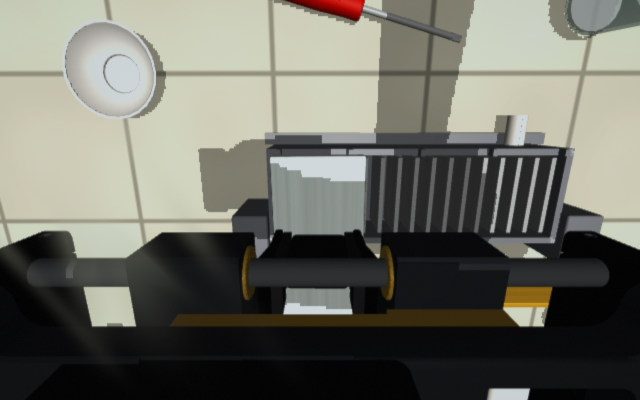

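The pack hangs straight, its header's front edge from (271,157) to (367,157). The tank's front corners are at about (267,152) and (573,152). I will check these against the target.

```bash
python3 -c "
from h import *
c=cap('wrist')
print('hdr',onz(c,(271,157),.173),onz(c,(367,157),.173))
print('tank',onz(c,(267,150),.06),onz(c,(573,150),.06))
g=cv2.cvtColor(c['image'],cv2.COLOR_RGB2GRAY).astype(int)
print(g[146:160:3,262:274].tolist());print(g[146:160:3,566:578].tolist())
print(g[180,360:570].tolist())"
```

```text
hdr [ 0.50712009 -0.25621214  0.173     ] [ 0.50711816 -0.20430144  0.173     ]
tank [ 0.51372397 -0.27657822  0.06      ] [5.13705663e-01 3.85184757e-04 6.00000000e-02]
[[124, 124, 124, 121, 117, 91, 83, 53, 46, 35, 33, 33], [124, 123, 109, 77, 72, 71, 71, 72, 71, 71, 71, 71], [124, 124, 117, 80, 73, 74, 74, 74, 74, 74, 74, 73], [124, 124, 119, 80, 74, 74, 74, 73, 71, 60, 56, 65], [124, 124, 120, 87, 75, 74, 73, 90, 186, 211, 211, 212]]
[[139, 143, 164, 186, 196, 198, 197, 198, 198, 198, 198, 198], [102, 128, 131, 141, 145, 156, 155, 184, 197, 198, 198, 198], [125, 125, 126, 125, 127, 127, 152, 194, 198, 198, 198, 198], [124, 126, 133, 140, 137, 146, 190, 198, 198, 198, 199, 199], [125, 124, 124, 124, 131, 171, 196, 199, 199, 199, 200, 199]]
[210, 210, 210, 210, 200, 103, 73, 72, 71, 64, 43, 39, 40, 41, 39, 39, 39, 42, 61, 99, 104, 102, 95, 73, 49, 40, 39, 40, 40, 40, 39, 38, 39, 40, 44, 71, 100, 103, 101, 83, 46, 40, 40, 40, 40, 40, 39, 38, 38, 38, 40, 47, 83, 99, 100, 97, 69, 43, 39, 40, 40, 40, 39, 38, 39, 39, 39, 39, 49, 92, 100, 100, 95, 58, 42, 40, 40, 39, 39, 38, 38, 38, 39, 39, 39, 50, 95, 99, 99, 93, 51, 41, 40, 39, 39, 39, 39, 39, 39, 39, 39, 41, 58, 94, 98, 98, 91, 48, 39, 39, 39, 39, 38, 38, 39, 39, 39, 39, 42, 67, 95, 97, 96, 80, 46, 39, 38, 38, 38, 38, 38, 39, 39, 39, 39, 58, 136, 177, 181, 175, 118, 51, 39, 38, 38, 37, 38, 38, 39, 40, 39, 39, 61, 143, 175, 178, 169, 93, 44, 38, 38, 38, 38, 38, 38, 39, 39, 38, 39, 69, 160, 174, 175, 166, 83, 42, 38, 38, 38, 39, 37, 39, 39, 39, 38, 43, 85, 165, 173, 172, 160, 62, 28, 27, 26, 27, 26, 26, 27, 42, 98, 121, 124, 124, 124, 128, 153, 195, 200, 200]
```

```bash
python3 -m handwheel '{"delta_pos":[[0,-0.15,0],[0,-0.15,1],[0,-0.15,1.8],[0,-0.15,2.2],[0,-0.15,2.5]],"delta_rot":[[0,0,0],[0,0,0],[0,0,0],[0,0,0],[0,0,0]],"gripper":[255,255,255,255,255]}' 50; python3 -c "
from h import *
go(.5585,-.237,.083,0)
print(env.sense()['force'])"
```

```text
time_s: 6.7
tool_pos: [0.5593, -0.2338, 0.113]
ee_rot: [[-1.0, -0.005, -0.004], [-0.005, 1.0, 0.0], [0.004, 0.0, -1.0]]
force: [0.4, -0.5, -1.9]
grip_width: 0.0297
gripper_force: 49.3
t 6.7 tcp [ 0.5593 -0.2338  0.113 ] w 0.0297 pos [ 0.02 -0.11  1.  ] rot [ 0.01 -0.04  0.06] rows 0.7
[ 0.3641402  -0.5147104  -1.91490887]
```

```bash
python3 -m handwheel '{"delta_pos":[[0,0,0.2],[0,0,0.4],[0,0,0.5],[0,0,0.5]],"delta_rot":[[0,0,0],[0,0,0],[0,0,0],[0,0,0]],"gripper":[255,255,255,255]}' 50; python3 -c "
from h import *
go(.5585,-.237,.083,0)
c=cap('wrist');crop(c,240,120,480,280,3,'w4.png')
print(env.sense()['force'])"
```

```text
time_s: 7.03
tool_pos: [0.5603, -0.2349, 0.0994]
ee_rot: [[-1.0, -0.003, -0.0], [-0.003, 1.0, 0.0], [0.0, 0.0, -1.0]]
force: [0.2, 0.4, -2.8]
grip_width: 0.0296
gripper_force: 49.3
t 7.03 tcp [ 0.5603 -0.2349  0.0994] w 0.0296 pos [ 0.06 -0.07  0.55] rot [ 0.   -0.    0.04] rows 0.4
[ 0.51559249 -0.23740511 -2.40388377]
```

View pics/w4.png

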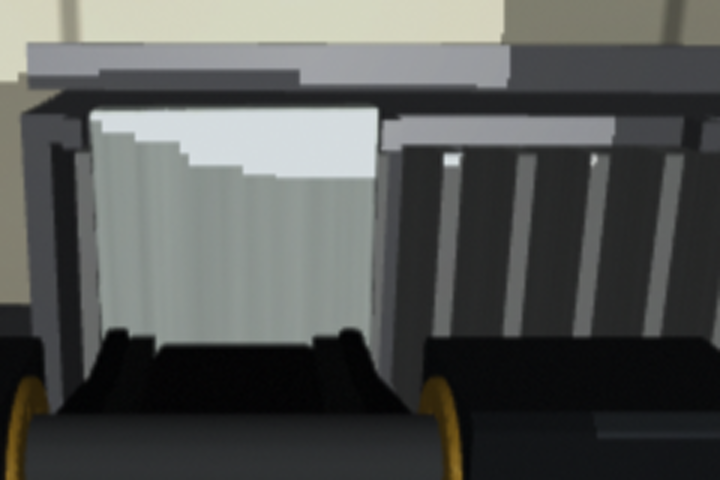

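The header lies between its two neighbouring fixed plates, at about 85 and 390 in the crop, and there is no contact force. The plates are entering the gaps, so I will go on down.

```bash
python3 -m handwheel '{"delta_pos":[[0,0,0.2],[0,0,0.4],[0,0,0.6],[0,0,0.6]],"delta_rot":[[0,0,0],[0,0,0],[0,0,0],[0,0,0]],"gripper":[255,255,255,255]}' 50; python3 -c "
from h import *
go(.5585,-.237,.083,0)
print(env.sense()['force'])"
```

```text
time_s: 7.42
tool_pos: [0.5603, -0.235, 0.0812]
ee_rot: [[-1.0, -0.003, 0.0], [-0.003, 1.0, -0.0], [-0.0, -0.0, -1.0]]
force: [-0.2, -0.4, -2.2]
grip_width: 0.0296
gripper_force: 49.9
t 7.42 tcp [ 0.5603 -0.235   0.0812] w 0.0296 pos [ 0.06 -0.07 -0.06] rot [-0.    0.    0.04] rows 0.1
[-0.15807338 -0.39795796 -2.16656694]
```

```bash
python3 -m handwheel '{"delta_pos":[[0,0,0.05],[0,0,0.1],[0,0,0.12],[0,0,0.12]],"delta_rot":[[0,0,0],[0,0,0],[0,0,0],[0,0,0]],"gripper":[255,255,255,255]}' 50; python3 -c "
from h import *
go(.5585,-.237,.083,0)
print(env.sense()['force'])"
```

```text
time_s: 7.75
tool_pos: [0.5604, -0.2351, 0.0808]
ee_rot: [[-1.0, -0.004, 0.001], [-0.004, 1.0, -0.001], [-0.001, -0.001, -1.0]]
force: [-4.6, 4.3, 11.9]
grip_width: 0.0294
gripper_force: 49.8
t 7.75 tcp [ 0.5604 -0.2351  0.0808] w 0.0294 pos [ 0.06 -0.06 -0.07] rot [-0.01  0.01  0.05] rows 0.1
[-4.61582321  4.28992486 11.91849566]
```

Seated: force rises to 12 N at TCP z 0.081. I will release, then go to the pack at (0.453, 0.185).

```bash
python3 -m handwheel '{"delta_pos":[[0,0,0],[0,0,0],[0,0,-0.6],[0,0,-1.8],[0,0,-3]],"delta_rot":[[0,0,0],[0,0,0],[0,0,0],[0,0,0],[0,0,0]],"gripper":[115,115,115,115,115]}' 40; python3 -c "
from h import *
go(.43,.183,.19,-3.4)"
```

```text
time_s: 8.17
tool_pos: [0.5593, -0.2352, 0.1675]
ee_rot: [[-1.0, -0.003, -0.004], [-0.003, 1.0, 0.0], [0.004, 0.0, -1.0]]
force: [0.9, -0.7, 0.7]
grip_width: 0.0468
gripper_force: 0.0
t 8.17 tcp [ 0.5593 -0.2352  0.1675] w 0.0468 pos [ 4.27 13.95 -0.73] rot [ 0.   -0.04  0.71] rows 10.5
```

```bash
python3 -m handwheel '{"delta_pos":[[0.4,1.3,-0.3],[0.8,2.6,-0.5],[1.2,3.9,-0.7],[1.6,5.2,-0.7],[2,6.5,-0.7]],"delta_rot":[[0,0,0.2],[0,0,0.4],[0,0,0.71],[0,0,0.71],[0,0,0.71]],"gripper":[100,100,100,100,100]}' 40;python3 -m handwheel '{"delta_pos":[[0.45,1.3,0],[0.9,2.6,0],[1.4,3.9,0],[1.8,5.2,0],[2.27,6.5,0]],"delta_rot":[[0,0,0],[0,0,0],[0,0,0],[0,0,0],[0,0,0]],"gripper":[100,100,100,100,100]}' 40;python3 -m handwheel '{"delta_pos":[[0,0.9,0],[0,0.9,0],[0,0.9,0]],"delta_rot":[[0,0,0],[0,0,0],[0,0,0]],"gripper":[100,100,100]}' 40; python3 -c "
from h import *
go(.4532,.183,.063,-3.4)
c=cap('wrist');crop(c,0,0,640,400,1,'w5.png')
m=(c['hsv'][:,:,2]<60)
print(onz(c,(320,200),.082))"
```

```text
time_s: 8.58
tool_pos: [0.4993, -0.039, 0.1895]
ee_rot: [[-0.998, 0.06, 0.002], [0.06, 0.998, 0.0], [-0.002, 0.0, -1.0]]
force: [0.6, 1.5, 0.5]
grip_width: 0.0526
gripper_force: 0.0
time_s: 9.0
tool_pos: [0.4426, 0.1602, 0.1893]
ee_rot: [[-0.998, 0.059, 0.001], [0.059, 0.998, 0.001], [-0.001, 0.001, -1.0]]
force: [0.5, 0.1, 1.2]
grip_width: 0.0529
gripper_force: 0.0
time_s: 9.25
tool_pos: [0.4447, 0.1867, 0.1889]
ee_rot: [[-0.998, 0.056, 0.0], [0.056, 0.998, -0.0], [-0.0, -0.0, -1.0]]
force: [0.4, -0.9, -0.4]
grip_width: 0.0529
gripper_force: 0.0
t 9.25 tcp [0.4447 0.1867 0.1889] w 0.0529 pos [-0.29 -0.11  4.2 ] rot [-0.    0.    0.04] rows 3.0
[0.44106463 0.18926684 0.082     ]
```

View pics/w5.png

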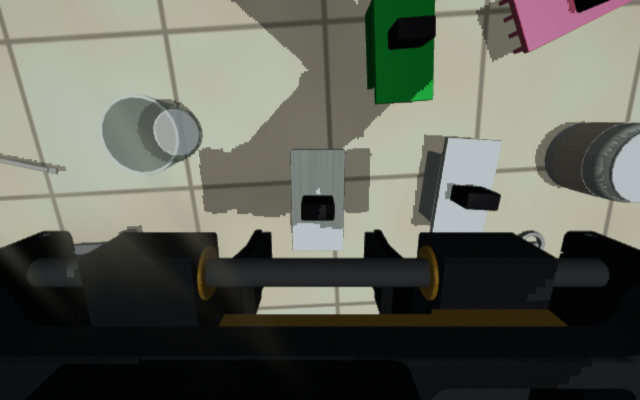

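```bash
python3 -c "
from h import *
c=cap('wrist');v=c['hsv']
m=((v[:,:,2]>110)&(v[:,:,1]<22)).astype(np.uint8);m[:,:270]=0;m[:,365:]=0;m[:140]=0;m[252:]=0
m=cv2.morphologyEx(m,cv2.MORPH_CLOSE,np.ones((9,9)))
n,l,st,ce=cv2.connectedComponentsWithStats(m);i=1+st[1:,4].argmax();print(st[i])
w=np.array([onz(c,p,.048)[:2] for p in np.argwhere(l==i)[:,::-1]],np.float32);print(cv2.minAreaRect(w))
go(.4532,.183,.063,-3.4)"
```

```text
[ 292  150   54  101 4379]
((0.4519166946411133, 0.1862655133008957), (0.05198695510625839, 0.10211018472909927), 86.65541076660156)
t 9.35 tcp [0.4446 0.1849 0.1888] w 0.0528 pos [-0.29 -0.04  4.19] rot [-0. -0.  0.] rows 3.0
```

The pack is confirmed at (0.452, 0.186) with yaw −3.3°, and its rectangle measures 52×102 mm as it should. I will grip it.

```bash
python3 -m handwheel '{"delta_pos":[[-0.27,0,0.8],[-0.27,0,2],[-0.27,0,3.2],[-0.27,0,4.2],[-0.27,0,4.2]],"delta_rot":[[0,0,0],[0,0,0],[0,0,0],[0,0,0],[0,0,0]],"gripper":[100,100,100,100,120]}' 40; python3 -m handwheel '{"delta_pos":[[0,0,0],[0,0,0],[0,0,0],[0,0,0],[0,0,0]],"delta_rot":[[0,0,0],[0,0,0],[0,0,0],[0,0,0],[0,0,0]],"gripper":[255,255,255,255,255]}' 50; python3 -m handwheel '{"delta_pos":[[0,0,0],[0,0,-1],[0,0,-2.2],[0,0,-3.5],[0,0,-4.2]],"delta_rot":[[0,0,0],[0,0,0],[0,0,0],[0,0,0],[0,0,0]],"gripper":[255,255,255,255,255]}' 50; python3 -c "
from h import *
go(.5595,-.171,.19,0)"
```

```text
time_s: 9.77
tool_pos: [0.4533, 0.1835, 0.0606]
ee_rot: [[-0.998, 0.06, -0.001], [0.06, 0.998, -0.002], [0.001, -0.002, -1.0]]
force: [-0.3, 0.2, 0.1]
grip_width: 0.0507
gripper_force: 0.0
time_s: 10.18
tool_pos: [0.453, 0.1847, 0.0635]
ee_rot: [[-0.998, 0.059, 0.001], [0.059, 0.998, 0.001], [-0.001, 0.001, -1.0]]
force: [-1.1, -0.0, -0.2]
grip_width: 0.0299
gripper_force: 49.8
time_s: 10.6
tool_pos: [0.4538, 0.1854, 0.193]
ee_rot: [[-0.998, 0.058, 0.004], [0.058, 0.998, 0.003], [-0.004, 0.003, -1.0]]
force: [0.7, 1.6, -2.4]
grip_width: 0.0297
gripper_force: 49.8
t 10.6 tcp [0.4538 0.1854 0.193 ] w 0.0297 pos [ -4.21 -11.66   0.08] rot [ 0.03  0.05 -0.67] rows 8.9
```

```bash
python3 -m handwheel '{"delta_pos":[[-0.4,-1.3,0],[-0.8,-2.6,0],[-1.3,-3.9,0],[-1.8,-5.2,0],[-2.2,-6.4,0]],"delta_rot":[[0,0,-0.3],[0,0,-0.67],[0,0,-0.67],[0,0,-0.67],[0,0,-0.67]],"gripper":[255,255,255,255,255]}' 50; python3 -m handwheel '{"delta_pos":[[-0.4,-1.2,0],[-0.9,-2.4,0],[-1.3,-3.6,0],[-1.7,-4.8,0],[-1.7,-5.1,0]],"delta_rot":[[0,0,0],[0,0,0],[0,0,0],[0,0,0],[0,0,0]],"gripper":[255,255,255,255,255]}' 50; python3 -m handwheel '{"delta_pos":[[0,0,0],[0,0,0]],"delta_rot":[[0,0,0],[0,0,0]],"gripper":[255,255]}' 50; python3 -c "
from h import *
go(.5597,-.1711,.112,0)"
```

```text
time_s: 11.02
tool_pos: [0.5069, -0.0127, 0.1888]
ee_rot: [[-1.0, 0.0, -0.001], [0.0, 1.0, 0.0], [0.001, 0.0, -1.0]]
force: [0.2, 0.8, -0.7]
grip_width: 0.0299
gripper_force: 49.8
time_s: 11.43
tool_pos: [0.5591, -0.168, 0.188]
ee_rot: [[-1.0, 0.005, -0.001], [0.005, 1.0, -0.001], [0.001, -0.001, -1.0]]
force: [-0.2, -0.1, -2.3]
grip_width: 0.0293
gripper_force: 49.8
time_s: 11.6
tool_pos: [0.5572, -0.1639, 0.188]
ee_rot: [[-1.0, 0.002, -0.002], [0.002, 1.0, 0.001], [0.002, 0.001, -1.0]]
force: [-1.1, 0.0, -2.1]
grip_width: 0.0296
gripper_force: 49.8
t 11.6 tcp [ 0.5572 -0.1639  0.188 ] w 0.0296 pos [-0.09 -0.24  2.53] rot [ 0.01 -0.03 -0.03] rows 1.8
```

```bash
python3 -m handwheel '{"delta_pos":[[0,-0.2,0],[-0.05,-0.2,0.8],[-0.05,-0.2,1.4],[-0.05,-0.2,1.6],[-0.05,-0.2,1.6]],"delta_rot":[[0,0,0],[0,0,0],[0,0,0],[0,0,0],[0,0,0]],"gripper":[255,255,255,255,255]}' 50; python3 -c "
from h import *
for i in range(5):
    c=cap('wrist');go(.5597,-.1711,.112,0)
crop(c,200,120,440,280,3,'w6.png')"
```

```text
time_s: 12.02
tool_pos: [0.5584, -0.1686, 0.1394]
ee_rot: [[-1.0, -0.001, -0.004], [-0.001, 1.0, 0.0], [0.004, 0.0, -1.0]]
force: [-0.3, 0.6, -2.6]
grip_width: 0.0297
gripper_force: 49.8
t 12.07 tcp [ 0.5595 -0.169   0.1409] w 0.0297 pos [-0.01 -0.07  0.96] rot [-0.   -0.02  0.01] rows 0.7
t 12.12 tcp [ 0.5603 -0.1692  0.1419] w 0.0295 pos [ 0.02 -0.06  1.  ] rot [-0.01  0.01  0.01] rows 0.7
t 12.17 tcp [ 0.5607 -0.1694  0.1424] w 0.0294 pos [ 0.04 -0.06  1.01] rot [-0.01  0.03  0.01] rows 0.7
t 12.22 tcp [ 0.5607 -0.1695  0.1426] w 0.0297 pos [ 0.04 -0.05  1.02] rot [-0.01  0.03  0.01] rows 0.7
t 12.27 tcp [ 0.5607 -0.1696  0.1425] w 0.0299 pos [ 0.03 -0.05  1.02] rot [-0.    0.03  0.  ] rows 0.7
```

View pics/w6.png

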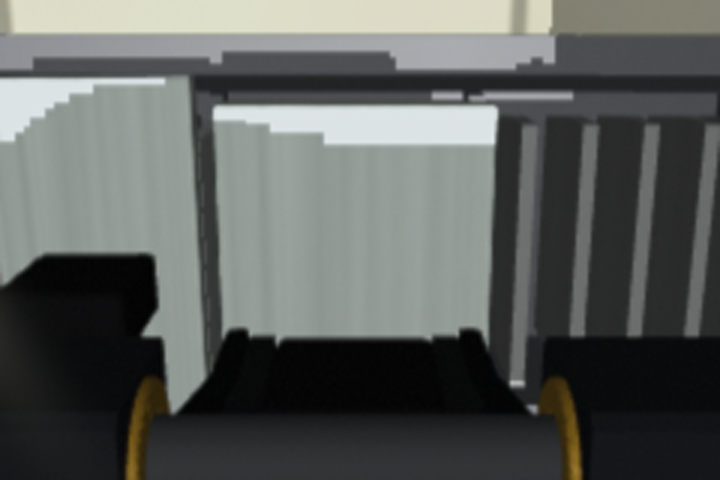

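Pack 1 is seated at the left, and pack 2 hangs over bay 2 with its header from 214 to 497 in the crop. I will shift it 1.5 mm and lower it.

```bash
python3 -m handwheel '{"delta_pos":[[0.03,-0.05,0.4],[0.03,-0.05,0.9],[0.03,-0.05,1.3],[0.03,-0.05,1.5],[0.03,-0.05,1.5]],"delta_rot":[[0,0,0],[0,0,0],[0,0,0],[0,0,0],[0,0,0]],"gripper":[255,255,255,255,255]}' 50; python3 -m handwheel '{"delta_pos":[[0,0,0.2],[0,0,0.4],[0,0,0.55],[0,0,0.6],[0,0,0.6]],"delta_rot":[[0,0,0],[0,0,0],[0,0,0],[0,0,0],[0,0,0]],"gripper":[255,255,255,255,255]}' 50; python3 -c "
from h import *
go(.5597,-.1711,.081,0)"
```

```text
time_s: 12.68
tool_pos: [0.5583, -0.1712, 0.0953]
ee_rot: [[-1.0, 0.001, -0.002], [0.001, 1.0, 0.0], [0.002, 0.0, -1.0]]
force: [-0.1, -0.2, -2.3]
grip_width: 0.0295
gripper_force: 49.8
time_s: 13.1
tool_pos: [0.5599, -0.171, 0.083]
ee_rot: [[-1.0, -0.002, 0.003], [-0.002, 1.0, -0.001], [-0.003, -0.001, -1.0]]
force: [-7.5, 5.0, 19.9]
grip_width: 0.0298
gripper_force: 49.9
t 13.1 tcp [ 0.5599 -0.171   0.083 ] w 0.0298 pos [ 0.01 -0.    0.07] rot [-0.02  0.03  0.02] rows 0.0
```

Seated at 0.083, as expected from the grip height of 0.0635. Next is the pack at (0.451, 0.330).

```bash
python3 -m handwheel '{"delta_pos":[[0,0,-0.05],[0,0,-0.05],[0,0,-0.6],[0,0,-1.8],[0,0,-3]],"delta_rot":[[0,0,0],[0,0,0],[0,0,0],[0,0,0],[0,0,0]],"gripper":[115,115,115,115,115]}' 40; python3 -m handwheel '{"delta_pos":[[0.3,1.3,-0.5],[0.6,2.6,-0.7],[0.9,3.9,-0.7],[1.2,5.2,-0.7],[1.5,6.5,-0.7]],"delta_rot":[[0,0,0.4],[0,0,0.8],[0,0,1.24],[0,0,1.24],[0,0,1.24]],"gripper":[100,100,100,100,100]}' 40; python3 -c "
from h import *
go(.443,.329,.19,-6.2)"
```

```text
time_s: 13.52
tool_pos: [0.5581, -0.1713, 0.1676]
ee_rot: [[-1.0, 0.0, -0.004], [0.0, 1.0, -0.0], [0.004, -0.0, -1.0]]
force: [2.0, 0.7, 0.4]
grip_width: 0.0465
gripper_force: 0.0
time_s: 13.93
tool_pos: [0.5136, 0.0253, 0.1894]
ee_rot: [[-0.994, 0.109, 0.001], [0.109, 0.994, 0.0], [-0.001, 0.001, -1.0]]
force: [0.9, 0.3, 0.0]
grip_width: 0.0531
gripper_force: 0.0
t 13.93 tcp [0.5136 0.0253 0.1894] w 0.0531 pos [ 3.45  9.81 -0.02] rot [ 0.01  0.02 -0.01] rows 7.5
```

```bash
python3 -m handwheel '{"delta_pos":[[0.45,1.3,0],[0.9,2.6,0],[1.35,3.9,0],[1.8,5.2,0],[2.3,6.5,0]],"delta_rot":[[0,0,0],[0,0,0],[0,0,0],[0,0,0],[0,0,0]],"gripper":[100,100,100,100,100]}' 40;python3 -m handwheel '{"delta_pos":[[0.4,1.2,0],[0.8,2.4,0],[1.15,3.1,0],[1.15,3.1,0],[1.15,3.1,0]],"delta_rot":[[0,0,0],[0,0,0],[0,0,0],[0,0,0],[0,0,0]],"gripper":[100,100,100,100,100]}' 40; cat >> h.py <<'E'
def hdr(c):
    v=c['hsv'];m=((v[:,:,2]>110)&(v[:,:,1]<22)).astype(np.uint8);m[:,:265]=0;m[:,370:]=0;m[:140]=0;m[252:]=0
    m=cv2.morphologyEx(m,cv2.MORPH_CLOSE,np.ones((9,9)))
    n,l,st,ce=cv2.connectedComponentsWithStats(m);i=1+st[1:,4].argmax()
    print('hdr',st[i],cv2.minAreaRect(np.array([onz(c,p,.048)[:2] for p in np.argwhere(l==i)[:,::-1]],np.float32)))
E
python3 -c "
from h import *
c=cap('wrist');hdr(c)
go(.4513,.329,.063,-6.2)"
```

```text
time_s: 14.35
tool_pos: [0.4661, 0.227, 0.1892]
ee_rot: [[-0.994, 0.108, 0.001], [0.108, 0.994, 0.001], [-0.001, 0.001, -1.0]]
force: [0.4, -0.8, 0.8]
grip_width: 0.053
gripper_force: 0.0
time_s: 14.77
tool_pos: [0.4419, 0.3223, 0.1886]
ee_rot: [[-0.994, 0.106, -0.0], [0.106, 0.994, -0.0], [0.0, -0.0, -1.0]]
force: [-0.4, -0.6, 0.3]
grip_width: 0.053
gripper_force: 0.0
hdr [ 302  149   55  103 4326] ((0.45023125410079956, 0.33199164271354675), (0.051516469568014145, 0.10435958206653595), 83.13040161132812)
t 14.82 tcp [0.4422 0.3212 0.1887] w 0.0533 pos [-0.28  0.29  4.19] rot [-0.01 -0.    0.  ] rows 3.0
```

```bash
python3 -m handwheel '{"delta_pos":[[-0.26,0.32,0.8],[-0.26,0.32,2],[-0.26,0.32,3.2],[-0.26,0.32,4.2],[-0.26,0.32,4.2]],"delta_rot":[[0,0,0.07],[0,0,0.07],[0,0,0.07],[0,0,0.07],[0,0,0.07]],"gripper":[100,100,100,100,120]}' 40; python3 -m handwheel '{"delta_pos":[[0,0,0],[0,0,0],[0,0,0],[0,0,0],[0,0,0]],"delta_rot":[[0,0,0],[0,0,0],[0,0,0],[0,0,0],[0,0,0]],"gripper":[255,255,255,255,255]}' 50; python3 -m handwheel '{"delta_pos":[[0,0,0],[0,0,-1],[0,0,-2.2],[0,0,-3.5],[0,0,-4.2]],"delta_rot":[[0,0,0],[0,0,0],[0,0,0],[0,0,0],[0,0,0]],"gripper":[255,255,255,255,255]}' 50; python3 -c "
from h import *
go(.5595,-.107,.19,0)"
```

```text
time_s: 15.23
tool_pos: [0.4521, 0.3286, 0.0608]
ee_rot: [[-0.993, 0.116, -0.0], [0.116, 0.993, -0.002], [-0.0, -0.002, -1.0]]
force: [0.6, -0.0, 0.3]
grip_width: 0.0508
gripper_force: 0.0
time_s: 15.65
tool_pos: [0.4516, 0.3302, 0.0638]
ee_rot: [[-0.993, 0.115, 0.001], [0.115, 0.993, 0.002], [-0.001, 0.002, -1.0]]
force: [0.9, -0.2, 0.3]
grip_width: 0.0297
gripper_force: 49.8
time_s: 16.07
tool_pos: [0.4517, 0.3303, 0.1928]
ee_rot: [[-0.993, 0.114, 0.003], [0.114, 0.993, 0.002], [-0.003, 0.003, -1.0]]
force: [1.6, 0.5, -2.2]
grip_width: 0.0295
gripper_force: 49.8
t 16.07 tcp [0.4517 0.3303 0.1928] w 0.0295 pos [ -5.23 -14.07   0.07] rot [ 0.03  0.03 -1.31] rows 10.8
```

```bash
python3 -m handwheel '{"delta_pos":[[-0.4,-1.3,0],[-0.8,-2.6,0],[-1.3,-3.9,0],[-1.8,-5.2,0],[-2.2,-6.4,0]],"delta_rot":[[0,0,-0.6],[0,0,-1.31],[0,0,-1.31],[0,0,-1.31],[0,0,-1.31]],"gripper":[255,255,255,255,255]}' 50; python3 -c "
from h import *
go(.5597,-.1071,.188,0)"
```

```text
time_s: 16.48
tool_pos: [0.4935, 0.1291, 0.1883]
ee_rot: [[-1.0, 0.0, -0.003], [0.0, 1.0, -0.001], [0.003, -0.001, -1.0]]
force: [1.0, 0.1, -3.9]
grip_width: 0.0294
gripper_force: 49.8
t 16.48 tcp [0.4935 0.1291 0.1883] w 0.0294 pos [-2.21 -7.87  0.01] rot [-0.01 -0.03 -0.  ] rows 5.9
```

```bash
python3 -m handwheel '{"delta_pos":[[-0.4,-1.3,0],[-0.9,-2.6,0],[-1.3,-3.9,0],[-1.7,-5.2,0],[-2.2,-6.5,0]],"delta_rot":[[0,0,0],[0,0,0],[0,0,0],[0,0,0],[0,0,0]],"gripper":[255,255,255,255,255]}' 50; python3 -m handwheel '{"delta_pos":[[0,-1.1,0],[0,-1.4,0.6],[0,-1.4,1.3],[0,-1.4,1.6],[0,-1.4,1.6]],"delta_rot":[[0,0,0],[0,0,0],[0,0,0],[0,0,0],[0,0,0]],"gripper":[255,255,255,255,255]}' 50; python3 -m handwheel '{"delta_pos":[[0,0,0],[0,0,0],[0,0,0],[0,0,0]],"delta_rot":[[0,0,0],[0,0,0],[0,0,0],[0,0,0]],"gripper":[255,255,255,255]}' 50;python3 -c "
from h import *
go(.5597,-.1071,.112,0)"
```

```text
time_s: 16.9
tool_pos: [0.559, -0.0653, 0.1881]
ee_rot: [[-1.0, 0.001, -0.004], [0.001, 1.0, 0.001], [0.004, 0.001, -1.0]]
force: [1.2, 1.7, -2.2]
grip_width: 0.0296
gripper_force: 49.8
time_s: 17.32
tool_pos: [0.5576, -0.1055, 0.1376]
ee_rot: [[-1.0, 0.002, -0.008], [0.002, 1.0, 0.0], [0.008, 0.0, -1.0]]
force: [-0.1, 0.6, -3.7]
grip_width: 0.0293
gripper_force: 49.8
time_s: 17.65
tool_pos: [0.5612, -0.1048, 0.1422]
ee_rot: [[-1.0, -0.001, 0.002], [-0.001, 1.0, 0.0], [-0.002, 0.0, -1.0]]
force: [1.1, -0.1, -2.3]
grip_width: 0.0291
gripper_force: 49.8
t 17.65 tcp [ 0.5612 -0.1048  0.1422] w 0.0291 pos [ 0.05 -0.08  1.01] rot [0.   0.02 0.01] rows 0.7
```

```bash
python3 -m handwheel '{"delta_pos":[[0.05,-0.08,0.4],[0.05,-0.08,0.9],[0.05,-0.08,1.3],[0.05,-0.08,1.4],[0.05,-0.08,1.4]],"delta_rot":[[0,0,0],[0,0,0],[0,0,0],[0,0,0],[0,0,0]],"gripper":[255,255,255,255,255]}' 50; python3 -m handwheel '{"delta_pos":[[0,0,0.2],[0,0,0.4],[0,0,0.6],[0,0,0.65],[0,0,0.65]],"delta_rot":[[0,0,0],[0,0,0],[0,0,0],[0,0,0],[0,0,0]],"gripper":[255,255,255,255,255]}' 50; python3 -c "
from h import *
go(.5597,-.1071,.081,0)"
```

```text
time_s: 18.07
tool_pos: [0.5587, -0.1075, 0.0987]
ee_rot: [[-1.0, -0.0, -0.001], [-0.0, 1.0, -0.0], [0.001, -0.0, -1.0]]
force: [-0.0, 0.3, -3.2]
grip_width: 0.0294
gripper_force: 49.8
time_s: 18.48
tool_pos: [0.5598, -0.1073, 0.0832]
ee_rot: [[-1.0, -0.001, 0.002], [-0.001, 1.0, -0.001], [-0.002, -0.001, -1.0]]
force: [-6.6, 4.8, 15.6]
grip_width: 0.0297
gripper_force: 50.0
t 18.48 tcp [ 0.5598 -0.1073  0.0832] w 0.0297 pos [0.   0.01 0.07] rot [-0.01  0.02  0.02] rows 0.1
```

Pack 3 is seated. The last pack is at about (0.611, 0.304).

```bash
python3 -m handwheel '{"delta_pos":[[0,0,-0.05],[0,0,-0.05],[0,0,-0.6],[0,0,-1.8],[0,0,-3]],"delta_rot":[[0,0,0],[0,0,0],[0,0,0],[0,0,0],[0,0,0]],"gripper":[115,115,115,115,115]}' 40; python3 -m handwheel '{"delta_pos":[[-0.15,1.3,-0.5],[-0.3,2.6,-0.7],[-0.45,3.9,-0.7],[-0.6,5.2,-0.7],[-0.7,6.5,-0.7]],"delta_rot":[[0,0,0.4],[0,0,0.8],[0,0,1.12],[0,0,1.12],[0,0,1.12]],"gripper":[100,100,100,100,100]}' 40; python3 -m handwheel '{"delta_pos":[[0,1.3,0],[0,2.6,0],[0,3.9,0],[0,5.2,0],[0,6.5,0]],"delta_rot":[[0,0,0],[0,0,0],[0,0,0],[0,0,0],[0,0,0]],"gripper":[100,100,100,100,100]}' 40;python3 -m handwheel '{"delta_pos":[[0,0,0],[0,0,0],[0,0,0]],"delta_rot":[[0,0,0],[0,0,0],[0,0,0]],"gripper":[100,100,100]}' 40; python3 -c "
from h import *
go(.611,.303,.063,-5.6)
c=cap('wrist');hdr(c);crop(c,0,0,640,400,1,'w7.png')"
```

```text
time_s: 18.9
tool_pos: [0.5583, -0.1079, 0.1692]
ee_rot: [[-1.0, 0.0, -0.004], [0.0, 1.0, -0.001], [0.004, -0.001, -1.0]]
force: [2.0, 0.1, 1.5]
grip_width: 0.0466
gripper_force: 0.0
time_s: 19.32
tool_pos: [0.5807, 0.089, 0.191]
ee_rot: [[-0.995, 0.098, 0.002], [0.098, 0.995, 0.0], [-0.002, 0.001, -1.0]]
force: [0.7, -1.2, 0.4]
grip_width: 0.0527
gripper_force: 0.0
time_s: 19.73
tool_pos: [0.5994, 0.2833, 0.1905]
ee_rot: [[-0.995, 0.098, 0.001], [0.098, 0.995, 0.0], [-0.001, 0.0, -1.0]]
force: [1.3, -0.6, -0.4]
grip_width: 0.0531
gripper_force: 0.0
time_s: 19.98
tool_pos: [0.5991, 0.2812, 0.19]
ee_rot: [[-0.995, 0.098, -0.001], [0.098, 0.995, -0.001], [0.001, -0.001, -1.0]]
force: [-0.4, 0.2, -0.1]
grip_width: 0.0528
gripper_force: 0.0
t 19.98 tcp [0.5991 0.2812 0.19  ] w 0.0528 pos [-0.33  0.76  4.23] rot [-0.01 -0.01  0.  ] rows 3.1
hdr [ 317  150   53  102 4257] ((0.6097103357315063, 0.30548322200775146), (0.051288824528455734, 0.10365721583366394), 84.34734344482422)
```

View pics/w7.png

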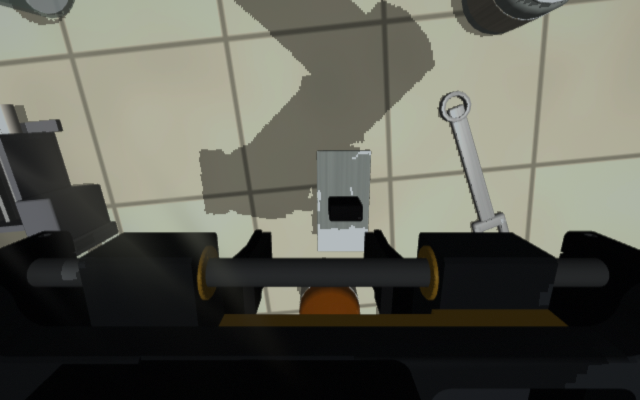

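The pack is confirmed at (0.610, 0.305) with yaw −5.6°. The brown bottle stands behind it, below the gripper's body, with clearance.

```bash
python3 -m handwheel '{"delta_pos":[[-0.3,0.78,0.4],[-0.3,0.78,1.6],[-0.3,0.78,2.8],[-0.3,0.78,4.0],[-0.3,0.78,4.2]],"delta_rot":[[0,0,0],[0,0,0],[0,0,0],[0,0,0],[0,0,0]],"gripper":[100,100,100,100,120]}' 40; python3 -m handwheel '{"delta_pos":[[0,0,0],[0,0,0],[0,0,0],[0,0,0],[0,0,0]],"delta_rot":[[0,0,0],[0,0,0],[0,0,0],[0,0,0],[0,0,0]],"gripper":[255,255,255,255,255]}' 50; python3 -m handwheel '{"delta_pos":[[0,0,0],[0,0,-1],[0,0,-2.2],[0,0,-3.5],[0,0,-4.2]],"delta_rot":[[0,0,0],[0,0,0],[0,0,0],[0,0,0],[0,0,0]],"gripper":[255,255,255,255,255]}' 50; python3 -c "
from h import *
go(.5595,-.043,.19,0)"
```

```text
time_s: 20.45
tool_pos: [0.6084, 0.301, 0.0598]
ee_rot: [[-0.995, 0.1, -0.007], [0.1, 0.995, -0.004], [0.006, -0.004, -1.0]]
force: [0.3, 0.9, 1.4]
grip_width: 0.0507
gripper_force: 0.1
time_s: 20.87
tool_pos: [0.6118, 0.3043, 0.0671]
ee_rot: [[-0.995, 0.098, 0.004], [0.098, 0.995, 0.002], [-0.004, 0.003, -1.0]]
force: [-0.2, -0.2, 4.2]
grip_width: 0.0291
gripper_force: 49.9
time_s: 21.28
tool_pos: [0.6114, 0.3041, 0.195]
ee_rot: [[-0.995, 0.098, 0.004], [0.098, 0.995, 0.002], [-0.004, 0.003, -1.0]]
force: [0.1, 1.0, -0.3]
grip_width: 0.0291
gripper_force: 49.9
t 21.28 tcp [0.6114 0.3041 0.195 ] w 0.0291 pos [  0.59 -11.68   0.13] rot [ 0.03  0.05 -1.12] rows 8.4
```

```bash
python3 -m handwheel '{"delta_pos":[[0.1,-1.3,0],[0.1,-2.6,0],[0.2,-3.9,0],[0.3,-5.2,0],[0.4,-6.5,0]],"delta_rot":[[0,0,-0.6],[0,0,-1.12],[0,0,-1.12],[0,0,-1.12],[0,0,-1.12]],"gripper":[255,255,255,255,255]}' 50; python3 -m handwheel '{"delta_pos":[[0,-1.3,0],[0,-2.6,0],[0,-3.9,0],[0,-4.9,0],[0,-4.9,0]],"delta_rot":[[0,0,0],[0,0,0],[0,0,0],[0,0,0],[0,0,0]],"gripper":[255,255,255,255,255]}' 50; python3 -m handwheel '{"delta_pos":[[0,0,0],[0,0,0],[0,0,0],[0,0,0]],"delta_rot":[[0,0,0],[0,0,0],[0,0,0],[0,0,0]],"gripper":[255,255,255,255]}' 50;python3 -c "
from h import *
go(.5597,-.0431,.112,0)
print(env.sense()['force'])"
```

```text
time_s: 21.7
tool_pos: [0.5777, 0.109, 0.1897]
ee_rot: [[-1.0, 0.0, -0.002], [0.0, 1.0, -0.0], [0.002, -0.0, -1.0]]
force: [1.2, -0.3, -2.5]
grip_width: 0.03
gripper_force: 49.9
time_s: 22.12
tool_pos: [0.5776, -0.0409, 0.1898]
ee_rot: [[-1.0, 0.006, -0.003], [0.006, 1.0, -0.001], [0.003, -0.001, -1.0]]
force: [0.3, 0.3, -2.1]
grip_width: 0.0297
gripper_force: 49.9
time_s: 22.45
tool_pos: [0.5793, -0.035, 0.1904]
ee_rot: [[-1.0, -0.001, -0.0], [-0.001, 1.0, 0.0], [0.0, 0.0, -1.0]]
force: [0.1, 0.6, -2.2]
grip_width: 0.0299
gripper_force: 49.9
t 22.45 tcp [ 0.5793 -0.035   0.1904] w 0.0299 pos [ 0.65 -0.27  2.61] rot [ 0.   -0.01  0.01] rows 1.9
[ 0.05842081  0.59844067 -2.20784097]
```

```bash
python3 -m handwheel '{"delta_pos":[[0.65,-0.27,0],[0.65,-0.27,0.8],[0.65,-0.27,1.4],[0.65,-0.27,1.6],[0.65,-0.27,1.6]],"delta_rot":[[0,0,0],[0,0,0],[0,0,0],[0,0,0],[0,0,0]],"gripper":[255,255,255,255,255]}' 50; python3 -m handwheel '{"delta_pos":[[0,0,0],[0,0,0],[0,0,0],[0,0,0]],"delta_rot":[[0,0,0],[0,0,0],[0,0,0],[0,0,0]],"gripper":[255,255,255,255]}' 50;python3 -c "
from h import *
go(.5597,-.0431,.1,0)
c=cap('wrist');crop(c,160,120,400,280,3,'w8.png')"
```

```text
time_s: 22.87
tool_pos: [0.5588, -0.0436, 0.1408]
ee_rot: [[-1.0, -0.001, -0.004], [-0.001, 1.0, -0.001], [0.004, -0.001, -1.0]]
force: [-0.3, 0.0, -2.3]
grip_width: 0.0295
gripper_force: 49.9
time_s: 23.2
tool_pos: [0.5605, -0.0441, 0.1435]
ee_rot: [[-1.0, 0.0, 0.002], [0.0, 1.0, 0.0], [-0.002, 0.0, -1.0]]
force: [-0.2, -0.8, -2.5]
grip_width: 0.0296
gripper_force: 49.9
t 23.2 tcp [ 0.5605 -0.0441  0.1435] w 0.0296 pos [0.03 0.03 1.45] rot [ 0.    0.02 -0.  ] rows 1.0
```

View pics/w8.png

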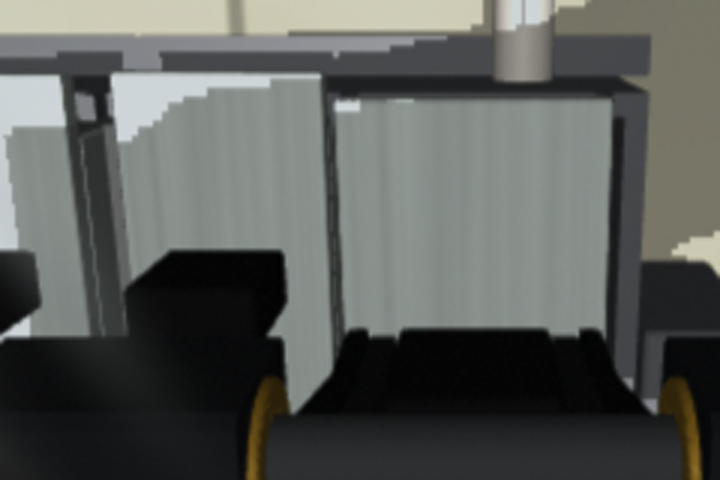

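Pack 4 hangs straight over bay 4, between pack 3's header (edge at 325 in the crop) and the tank's end wall at 620. I will lower it.

```bash
python3 -m handwheel '{"delta_pos":[[0.03,0.04,0.4],[0.03,0.04,0.9],[0.03,0.04,1.3],[0.03,0.04,1.4],[0.03,0.04,1.4]],"delta_rot":[[0,0,0],[0,0,0],[0,0,0],[0,0,0],[0,0,0]],"gripper":[255,255,255,255,255]}' 50; python3 -m handwheel '{"delta_pos":[[0,0,0.2],[0,0,0.4],[0,0,0.55],[0,0,0.55],[0,0,0.55]],"delta_rot":[[0,0,0],[0,0,0],[0,0,0],[0,0,0],[0,0,0]],"gripper":[255,255,255,255,255]}' 50; python3 -c "
from h import *
go(.5597,-.0431,.081,0)"
```

```text
time_s: 23.67
tool_pos: [0.5586, -0.0432, 0.0999]
ee_rot: [[-1.0, 0.001, -0.002], [0.001, 1.0, -0.0], [0.002, -0.0, -1.0]]
force: [-0.2, 0.1, -1.9]
grip_width: 0.0295
gripper_force: 49.9
time_s: 24.08
tool_pos: [0.5597, -0.0428, 0.0867]
ee_rot: [[-1.0, -0.001, 0.002], [-0.001, 1.0, -0.0], [-0.002, -0.0, -1.0]]
force: [-4.4, 1.9, 10.5]
grip_width: 0.0293
gripper_force: 50.0
t 24.08 tcp [ 0.5597 -0.0428  0.0867] w 0.0293 pos [-0.   -0.01  0.19] rot [-0.    0.02  0.01] rows 0.1
```

Seated. I will release and go behind the raised bar to swing it down.

```bash
python3 -m handwheel '{"delta_pos":[[0,0,-0.05],[0,0,-0.05],[0,0,-0.6],[0,0,-1.8],[0,0,-3]],"delta_rot":[[0,0,0],[0,0,0],[0,0,0],[0,0,0],[0,0,0]],"gripper":[115,115,115,115,115]}' 40; python3 -m handwheel '{"delta_pos":[[-1,-0.7,-0.2],[-2,-1.4,-0.2],[-3,-2.1,-0.2],[-4.0,-2.8,-0.2],[-4.4,-3.2,-0.2]],"delta_rot":[[0,0,0],[0,0,0],[0,0,0],[0,0,0],[0,0,0]],"gripper":[255,255,255,255,255]}' 40; python3 -c "
from h import *
go(.69,-.139,.104,0)
a=cap('scene');crop(a,205,170,345,270,5,'s3.png')"
```

```text
time_s: 24.5
tool_pos: [0.5582, -0.0433, 0.1738]
ee_rot: [[-1.0, 0.0, -0.004], [0.0, 1.0, -0.001], [0.004, -0.001, -1.0]]
force: [1.9, -0.2, -0.2]
grip_width: 0.0466
gripper_force: 0.0
time_s: 24.92
tool_pos: [0.694, -0.1414, 0.1791]
ee_rot: [[-1.0, 0.002, 0.002], [0.002, 1.0, -0.001], [-0.002, -0.001, -1.0]]
force: [0.9, 0.9, -1.3]
grip_width: 0.022
gripper_force: 0.0
t 24.92 tcp [ 0.694  -0.1414  0.1791] w 0.022 pos [0.14 0.08 2.5 ] rot [-0.01  0.02 -0.02] rows 1.8
```

View pics/s3.png

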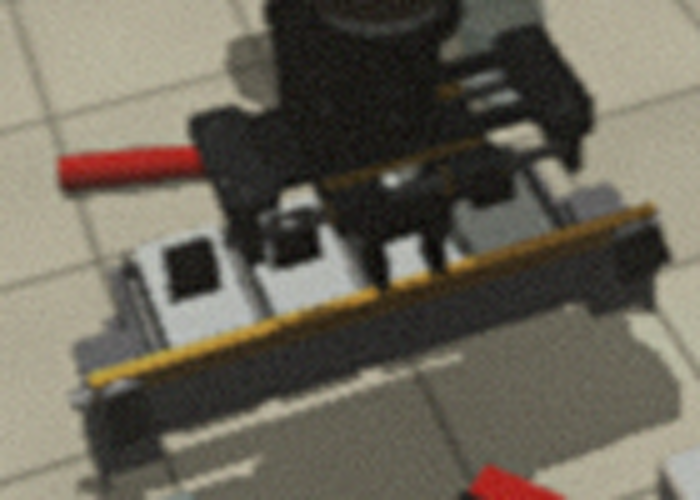

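Four packs sit in the tank and the bar leans back. I will go down behind the bar and pull forward.

```bash
python3 -m handwheel '{"delta_pos":[[0,0.08,0.8],[0,0.08,1.6],[0,0.08,2.4],[0,0.08,2.4],[0,0.08,2.4]],"delta_rot":[[0,0,0],[0,0,0],[0,0,0],[0,0,0],[0,0,0]],"gripper":[255,255,255,255,255]}' 40; python3 -m handwheel '{"delta_pos":[[0.6,0,0],[1.2,0,0],[1.8,0,0],[2.4,0,0],[2.4,0,0]],"delta_rot":[[0,0,0],[0,0,0],[0,0,0],[0,0,0],[0,0,0]],"gripper":[255,255,255,255,255]}' 40; python3 -c "
from h import *
go(.69,-.139,.104,0)
a=cap('scene');b=cap('side');cv2.imwrite('pics/bar2.png',np.vstack([cv2.resize(a['image'][170:270,205:345,::-1],None,fx=3.,fy=3.),cv2.resize(b['image'][100:200,270:410,::-1],None,fx=3.,fy=3.)]))"
```

```text
time_s: 25.38
tool_pos: [0.6902, -0.1368, 0.1067]
ee_rot: [[-1.0, 0.0, -0.003], [0.0, 1.0, -0.001], [0.003, -0.001, -1.0]]
force: [0.5, 1.1, 0.9]
grip_width: 0.0004
gripper_force: 0.0
time_s: 25.8
tool_pos: [0.6214, -0.1367, 0.1136]
ee_rot: [[-1.0, -0.001, 0.012], [-0.001, 1.0, -0.001], [-0.012, -0.001, -1.0]]
force: [1.5, 0.9, 4.1]
grip_width: 0.0003
gripper_force: 1.7
t 25.8 tcp [ 0.6214 -0.1367  0.1136] w 0.0003 pos [-2.28 -0.08  0.34] rot [-0.01  0.13  0.01] rows 1.7
```

View pics/bar2.png

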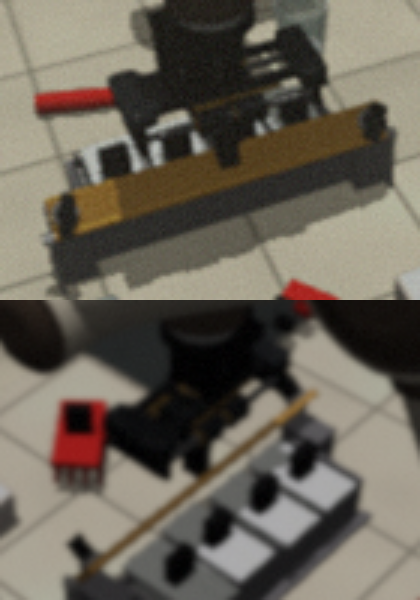

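The bar is now at roughly 50–60°, with the fingertips on its upper face. I will press it down along the arc.

```bash
python3 -m handwheel '{"delta_pos":[[0.25,0,0],[0.5,0,0.2],[0.6,0,0.5],[0.6,0,0.7],[0.6,0,0.7]],"delta_rot":[[0,0,0],[0,0,0],[0,0,0],[0,0,0],[0,0,0]],"gripper":[255,255,255,255,255]}' 40; python3 -c "
from h import *
go(.605,-.139,.0885,0)
print(env.sense()['force'])"
```

```text
time_s: 26.32
tool_pos: [0.6013, -0.1366, 0.0889]
ee_rot: [[-1.0, -0.001, -0.001], [-0.001, 1.0, -0.001], [0.001, -0.001, -1.0]]
force: [-2.2, 2.6, 15.3]
grip_width: 0.0003
gripper_force: 7.3
t 26.32 tcp [ 0.6013 -0.1366  0.0889] w 0.0003 pos [-0.12 -0.08  0.01] rot [-0.01 -0.01  0.01] rows 0.1
[-2.21994683  2.56194906 15.32177525]
```

```bash
python3 -m handwheel '{"delta_pos":[[0,0,0.05],[0,0,0.05],[0,0,-0.8],[0,0,-2],[0,0,-3]],"delta_rot":[[0,0,0],[0,0,0],[0,0,0],[0,0,0],[0,0,0]],"gripper":[255,255,255,255,130]}' 40;  python3 -m handwheel '{"delta_pos":[[0.2,1.2,0],[0.5,2.4,0],[0.8,3.6,0],[0.8,4.8,0],[0.8,5.1,0]],"delta_rot":[[0,0,0],[0,0,0],[0,0,0],[0,0,0],[0,0,0]],"gripper":[130,130,130,130,130]}' 40; python3 -m handwheel '{"delta_pos":[[0,0,0],[0,0,0],[0,0,0]],"delta_rot":[[0,0,0],[0,0,0],[0,0,0]],"gripper":[130,130,130]}' 40; python3 -c "
from h import *
go(.6037,.018,.097,0)
print(np.round(env.sense()['joints'],3))
c=cap('wrist');crop(c,0,0,640,400,1,'w9.png')"
```

```text
time_s: 26.73
tool_pos: [0.5993, -0.1367, 0.1763]
ee_rot: [[-1.0, 0.001, -0.007], [0.001, 1.0, 0.0], [0.007, 0.0, -1.0]]
force: [0.8, 0.5, 0.2]
grip_width: 0.0027
gripper_force: 0.0
time_s: 27.15
tool_pos: [0.5752, 0.0197, 0.1753]
ee_rot: [[-1.0, -0.003, -0.005], [-0.003, 1.0, -0.001], [0.005, -0.0, -1.0]]
force: [0.4, -0.6, 0.2]
grip_width: 0.0327
gripper_force: 0.0
time_s: 27.4
tool_pos: [0.5764, 0.0155, 0.1759]
ee_rot: [[-1.0, 0.001, -0.003], [0.001, 1.0, -0.001], [0.003, -0.001, -1.0]]
force: [0.2, -0.4, 0.2]
grip_width: 0.0419
gripper_force: 0.0
t 27.4 tcp [0.5764 0.0155 0.1759] w 0.0419 pos [-0.92  0.09  2.63] rot [-0.01 -0.04 -0.01] rows 2.0
[ 0.308  0.352 -0.195 -0.    -1.027 -1.88 ]
```

View pics/w9.png

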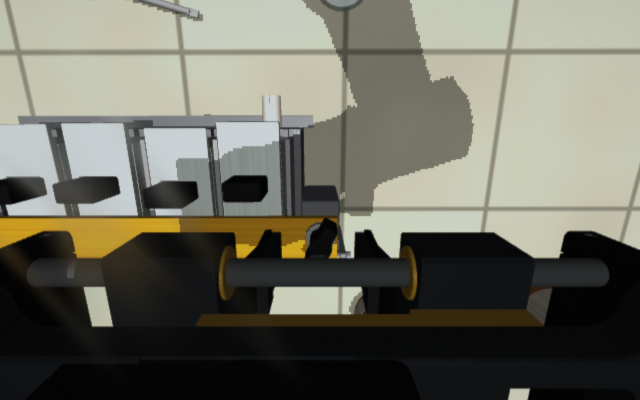

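Oversight: I have now viewed 16 pictures, two over the 14 allowed, so from here I will measure by numbers only. This picture shows the bar flat, with its edge at row 217, and the left wing at (320,240), slightly turned. Joint 6 needs a half turn before a 2.4 rad clockwise turn will fit its range.

```bash
for i in 1 2; do :; done
python3 -m handwheel '{"delta_pos":[[-0.4,0,-0.5],[-0.8,0,-0.5],[-1.2,0,-0.5],[-1.6,0,-0.5],[-2,0,-0.5]],"delta_rot":[[0,0,-1.4],[0,0,-2.8],[0,0,-4.2],[0,0,-5.6],[0,0,-7]],"gripper":[130,130,130,130,130]}' 40 | head -2
python3 -m handwheel '{"delta_pos":[[0,0,0],[0,0,0],[0,0,0],[0,0,0],[0,0,0]],"delta_rot":[[0,0,-1.4],[0,0,-2.8],[0,0,-4.2],[0,0,-5.6],[0,0,-7]],"gripper":[130,130,130,130,130]}' 40 | head -1
python3 -m handwheel '{"delta_pos":[[0,0,0],[0,0,0],[0,0,0],[0,0,0],[0,0,0]],"delta_rot":[[0,0,-1.4],[0,0,-2.8],[0,0,-4.2],[0,0,-5.6],[0,0,-7]],"gripper":[130,130,130,130,130]}' 40 | head -1
python3 -m handwheel '{"delta_pos":[[0,0,0],[0,0,0],[0,0,0],[0,0,0],[0,0,0]],"delta_rot":[[0,0,-1.4],[0,0,-2.8],[0,0,-4.2],[0,0,-5.6],[0,0,-7]],"gripper":[130,130,130,130,130]}' 40 | head -1
python3 -m handwheel '{"delta_pos":[[0,0,0],[0,0,0],[0,0,0],[0,0,0],[0,0,0]],"delta_rot":[[0,0,-1.4],[0,0,-2.8],[0,0,-4.2],[0,0,-5.6],[0,0,-7]],"gripper":[130,130,130,130,130]}' 40 | head -1
python3 -m handwheel '{"delta_pos":[[0,0,0],[0,0,0],[0,0,0]],"delta_rot":[[0,0,-1],[0,0,-1],[0,0,-1]],"gripper":[130,130,130]}' 40 | head -1
python3 -c "
from h import *
go(.6037,.018,.097,180)
print(np.round(env.sense()['joints'],3))
c=cap('wrist')
K=[.6037,.018]
P=lambda X:(lambda q:(q[:2]/q[2]).round(1))(c['camera_matrix']@(c['R']@np.array(X)+c['t']))
print(P([*K,.1075]),P([*K,.0835]),P([.5847,.018,.1075]),P([.6227,.018,.1075]))
v=c['hsv'][:,:,2];u,w=P([*K,.0955]).astype(int);print(u,w)
for r in range(w-30,w+30,3): print(r,''.join('#' if x<45 else '+' if x<75 else '.' for x in v[r,u-40:u+40]))
"
```

```text
time_s: 27.87
tool_pos: [0.6373, 0.0146, 0.1917]
time_s: 28.28
time_s: 28.7
time_s: 29.12
time_s: 29.53
time_s: 29.78
t 29.78 tcp [0.6369 0.0151 0.1916] w 0.0425 pos [-1.1  -0.09  3.15] rot [ 0.    0.01 -0.05] rows 2.4
[ 0.277  0.435 -0.02  -0.    -1.116  1.289]
[314.5 248.7] [314.7 237.9] [314.6 269.5] [314.3 227.1]
314 243
213 +++++++++++.....++...++.........................................................
216 ................++...++.........................................................
219 ................++...++++.......................................................
222 ....................+++++..................+######+.............................
225 ....................+++++...........+++++##############+........................
228 ....................+++++.......++......################+.......................
231 ....................++++++...++.....+####################.......................
234 ######+.............+++.++..+....########################.......................
237 ######+.............+++.++.+...+########################........................
240 ####
[... 226 characters left out ...]
....................
249 #######.................++...#######################............................
252 #######.................+++#########################+.....+.....++++.....++.....
255 #######..................++########################++++++++......##+....++++....
258 #############+++++++++++############################################++++#####+++
261 ################################################################################
264 ################################################################################
267 ################################################################################
270 ################################################################################
```

The left wing is already about 18° clockwise, and its centre is as predicted. I will align to it, go down and grip.

```bash
python3 -m handwheel '{"delta_pos":[[-0.6,-0.09,0],[-1.1,-0.09,0.8],[-1.1,-0.09,2],[-1.1,-0.09,3],[-1.1,-0.09,3.15]],"delta_rot":[[0,0,1.4],[0,0,2.8],[0,0,3.6],[0,0,3.6],[0,0,3.6]],"gripper":[130,130,130,130,130]}' 40; python3 -m handwheel '{"delta_pos":[[0,0,0],[0,0,0],[0,0,0],[0,0,0],[0,0,0]],"delta_rot":[[0,0,0],[0,0,0],[0,0,0],[0,0,0],[0,0,0]],"gripper":[130,255,255,255,255]}' 40;python3 -m handwheel '{"delta_pos":[[0,0,0],[0,0,0],[0,0,0],[0,0,0],[0,0,0]],"delta_rot":[[0,0,0],[0,0,0],[0,0,0],[0,0,0],[0,0,0]],"gripper":[255,255,255,255,255]}' 40; python3 -c "
from h import *
go(.6037,.018,.097,162);print(env.sense()['torque'])"
```

```text
time_s: 30.25
tool_pos: [0.5999, 0.018, 0.0922]
ee_rot: [[0.95, -0.313, -0.011], [-0.313, -0.95, -0.002], [-0.01, 0.005, -1.0]]
force: [-0.7, 0.1, -0.6]
grip_width: 0.0421
gripper_force: 0.0
time_s: 30.67
tool_pos: [0.605, 0.0192, 0.0992]
ee_rot: [[0.951, -0.309, 0.003], [-0.309, -0.951, 0.001], [0.003, -0.002, -1.0]]
force: [0.6, -0.0, -0.2]
grip_width: 0.024
gripper_force: 0.0
time_s: 31.08
tool_pos: [0.6046, 0.017, 0.0989]
ee_rot: [[0.951, -0.309, 0.001], [-0.309, -0.951, -0.003], [0.002, 0.002, -1.0]]
force: [1.5, -6.3, 2.8]
grip_width: 0.0117
gripper_force: 39.5
t 31.08 tcp [0.6046 0.017  0.0989] w 0.0117 pos [-0.04 -0.02  0.06] rot [ 0.02 -0.02 -0.  ] rows 0.1
[-2.24232903 -0.08384976  0.01753453]
```

```bash
python3 -m handwheel '{"delta_pos":[[0,0,0],[0,0,0],[0,0,0],[0,0,0],[0,0,0]],"delta_rot":[[0,0,1.4],[0,0,2.8],[0,0,4.2],[0,0,5.6],[0,0,7]],"gripper":[255,255,255,255,255]}' 45
python3 -c "
from h import *
print(env.sense()['torque'],env.sense()['force'])"
python3 -m handwheel '{"delta_pos":[[0,0,0],[0,0,0],[0,0,0],[0,0,0],[0,0,0]],"delta_rot":[[0,0,1.4],[0,0,2.8],[0,0,4.2],[0,0,5.6],[0,0,7]],"gripper":[255,255,255,255,255]}' 45
python3 -m handwheel '{"delta_pos":[[0,0,0],[0,0,0],[0,0,0],[0,0,0],[0,0,0]],"delta_rot":[[0,0,1.4],[0,0,2.8],[0,0,4.2],[0,0,5.6],[0,0,7]],"gripper":[255,255,255,255,255]}' 45
python3 -c "
from h import *
go(.6037,.018,.097,-156+180)
print(env.sense()['torque'],env.sense()['force'])"
```

```text
time_s: 31.5
tool_pos: [0.6039, 0.0161, 0.0989]
ee_rot: [[0.597, -0.802, -0.001], [-0.802, -0.597, -0.004], [0.003, 0.003, -1.0]]
force: [-0.7, -9.2, 3.3]
grip_width: 0.0116
gripper_force: 44.6
[-2.94006425  0.20006621  0.10028984] [-0.65509835 -9.18591499  3.28047083]
time_s: 31.92
tool_pos: [0.6028, 0.0158, 0.0988]
ee_rot: [[0.029, -1.0, -0.003], [-1.0, -0.029, -0.005], [0.005, 0.003, -1.0]]
force: [-2.8, -10.7, 5.7]
grip_width: 0.0119
gripper_force: 44.6
time_s: 32.33
tool_pos: [0.6018, 0.0161, 0.0989]
ee_rot: [[-0.55, -0.835, -0.005], [-0.835, 0.55, -0.004], [0.006, 0.002, -1.0]]
force: [-4.0, -5.4, 7.2]
grip_width: 0.0118
gripper_force: 44.8
t 32.33 tcp [0.6018 0.0161 0.0989] w 0.0118 pos [-0.09 -0.02  0.06] rot [ 0.   -0.08  6.52] rows 0.1
[-1.48197341  1.35382811  0.09910525] [-3.98615013 -5.38051084  7.19472637]
```

```bash
python3 -m handwheel '{"delta_pos":[[0,0,0],[0,0,0],[0,0,0],[0,0,0],[0,0,0]],"delta_rot":[[0,0,1],[0,0,2],[0,0,2.6],[0,0,3.2],[0,0,3.8]],"gripper":[255,255,255,255,255]}' 45
python3 -c "
from h import *
print(env.sense()['torque'],env.sense()['force'])"
```

```text
time_s: 32.75
tool_pos: [0.6017, 0.0166, 0.0989]
ee_rot: [[-0.788, -0.616, -0.005], [-0.616, 0.788, -0.004], [0.007, -0.0, -1.0]]
force: [-5.0, -4.8, 5.8]
grip_width: 0.0122
gripper_force: 46.4
[-1.52732319  1.59088539  0.9425388 ] [-5.02479164 -4.77735446  5.82690816]
```

The torque of 0.94 N m at about 137° means the left bolt is at its end stop. I will release, lift and unwind, then go to the right knob.

```bash
python3 -m handwheel '{"delta_pos":[[0,0,0],[0,0,0],[0,0,0],[0,0,-1],[0,0,-2.2]],"delta_rot":[[0,0,0],[0,0,0],[0,0,0],[0,0,0],[0,0,0]],"gripper":[130,130,130,130,130]}' 40|tail -2
python3 -m handwheel '{"delta_pos":[[0,0,-0.9],[0,0,-0.9],[0,0,-0.9],[0,0,-0.9],[0,0,-0.9]],"delta_rot":[[0,0,-1.4],[0,0,-2.8],[0,0,-4.2],[0,0,-5.6],[0,0,-7]],"gripper":[130,130,130,130,130]}' 40 | head -1
python3 -m handwheel '{"delta_pos":[[0,0,0],[0,0,0],[0,0,0],[0,0,0],[0,0,0]],"delta_rot":[[0,0,-1.4],[0,0,-2.8],[0,0,-4.2],[0,0,-5.6],[0,0,-7]],"gripper":[130,130,130,130,130]}' 40 | head -1
python3 -m handwheel '{"delta_pos":[[0,0,0],[0,0,0],[0,0,0],[0,0,0],[0,0,0]],"delta_rot":[[0,0,-1.4],[0,0,-2.8],[0,0,-4.2],[0,0,-5.6],[0,0,-7]],"gripper":[130,130,130,130,130]}' 40 | head -1
python3 -m handwheel '{"delta_pos":[[0,0,0],[0,0,0],[0,0,0],[0,0,0],[0,0,0]],"delta_rot":[[0,0,-1.4],[0,0,-2.8],[0,0,-4.2],[0,0,-5.6],[0,0,-7]],"gripper":[130,130,130,130,130]}' 40
python3 -c "
from h import *
go(.636,-.296,.191,180)
c=cap('wrist')
K=[.6037,.018]
P=lambda X:(lambda q:(q[:2]/q[2]).round(1))(c['camera_matrix']@(c['R']@np.array(X)+c['t']))
print(env.sense()['joints'])
"
```

```text
grip_width: 0.0373
gripper_force: 0.0
time_s: 33.58
time_s: 34.0
time_s: 34.42
time_s: 34.83
tool_pos: [0.6043, 0.0195, 0.1905]
ee_rot: [[1.0, -0.029, 0.001], [-0.029, -1.0, 0.0], [0.0, -0.0, -1.0]]
force: [-0.4, -0.5, -0.0]
grip_width: 0.0425
gripper_force: 0.0
t 34.83 tcp [0.6043 0.0195 0.1905] w 0.0425 pos [ 1.36 10.48 -0.02] rot [-0.01 -0.01 -0.33] rows 7.6
[ 2.99629911e-01  3.82547548e-01 -1.07798509e-01 -3.29202281e-04
 -1.07988770e+00  1.24632726e+00]
```

Translating to the right knob in two moves, then measuring its wing's angle by pixels.

```bash
python3 -m handwheel '{"delta_pos":[[0.2,1.3,0],[0.5,2.6,0],[0.7,3.9,0],[0.9,5.2,0],[1.1,6.5,0]],"delta_rot":[[0,0,-0.33],[0,0,-0.33],[0,0,-0.33],[0,0,-0.33],[0,0,-0.33]],"gripper":[130,130,130,130,130]}' 40|tail -2
python3 -m handwheel '{"delta_pos":[[0.2,1.3,0],[0.3,2.6,0],[0.3,3.9,0],[0.3,3.95,0],[0.3,3.95,0]],"delta_rot":[[0,0,0],[0,0,0],[0,0,0],[0,0,0],[0,0,0]],"gripper":[130,130,130,130,130]}' 40 | head -2
python3 -m handwheel '{"delta_pos":[[0,0,0],[0,0,0],[0,0,0]],"delta_rot":[[0,0,0],[0,0,0],[0,0,0]],"gripper":[130,130,130]}' 40 | head -2
python3 -c "
from h import *
go(.6037,-.296,.0985,180)
print(np.round(env.sense()['joints'],3))
c=cap('wrist')
K=[.6037,-.296]
P=lambda X:(lambda q:(q[:2]/q[2]).round(1))(c['camera_matrix']@(c['R']@np.array(X)+c['t']))
print(P([*K,.1075]),P([*K,.0835]),P([.5847,-.296,.1075]),P([.6227,-.296,.1075]))
v=c['hsv'][:,:,2];u,w=P([*K,.0955]).astype(int);print(u,w)
for r in range(w-30,w+20,3): print(r,''.join('#' if x<45 else '+' if x<75 else '.' for x in v[r,u-40:u+40]))
"
```

```text
grip_width: 0.0427
gripper_force: 0.0
time_s: 35.72
tool_pos: [0.6379, -0.2978, 0.1895]
time_s: 35.97
tool_pos: [0.6387, -0.294, 0.1908]
t 35.97 tcp [ 0.6387 -0.294   0.1908] w 0.0426 pos [-1.17  0.07  3.08] rot [-0.   -0.   -0.06] rows 2.4
[-0.202  0.546  0.164 -0.    -1.189  1.768]
[320.4 251.3] [320.2 240.3] [320.5 272.1] [320.4 229.7]
320 245
215 ............................................................+............+++++++
218 ...........................................................++...................
221 .........................................................++++...................
224 ........................................+#######++.......++.....................
227 ......................................+##############+...++.....................
230 ................................+++...################...++.....................
233 .............................++.....+#################+..++.................####
236 +................................#####################+..++.................####
239 +..........................+...######################+...+..................####
242 ...............................#####################+.......................####
245 ..............................+####################+.......................+####
248 ...............................####################+.......................+####
251 +..............................####################+.......................+####
254 +.............................#####################+.......................+####
257 #...+####+....+###.....+.....######################........................#####
260 ################################################################################
263 ################################################################################
```

```bash
python3 -m handwheel '{"delta_pos":[[-0.6,0.07,0],[-1.17,0.07,0.8],[-1.17,0.07,2],[-1.17,0.07,3],[-1.17,0.07,3.1]],"delta_rot":[[0,0,1.2],[0,0,2.4],[0,0,2.4],[0,0,2.4],[0,0,2.4]],"gripper":[130,130,130,130,130]}' 40|tail -2; python3 -m handwheel '{"delta_pos":[[0,0,0],[0,0,0],[0,0,0],[0,0,0],[0,0,0]],"delta_rot":[[0,0,0],[0,0,0],[0,0,0],[0,0,0],[0,0,0]],"gripper":[130,255,255,255,255]}' 40|tail -2;python3 -m handwheel '{"delta_pos":[[0,0,0],[0,0,0],[0,0,0],[0,0,0],[0,0,0]],"delta_rot":[[0,0,0],[0,0,0],[0,0,0],[0,0,0],[0,0,0]],"gripper":[255,255,255,255,255]}' 45; python3 -c "
from h import *
go(.6037,-.296,.099,168);print(env.sense()['torque'])"
```

```text
grip_width: 0.0426
gripper_force: 0.0
grip_width: 0.0235
gripper_force: 0.0
time_s: 37.27
tool_pos: [0.6036, -0.2969, 0.0985]
ee_rot: [[0.977, -0.214, 0.001], [-0.214, -0.977, 0.0], [0.001, -0.0, -1.0]]
force: [-0.3, 5.1, 5.7]
grip_width: 0.0118
gripper_force: 44.5
t 37.27 tcp [ 0.6036 -0.2969  0.0985] w 0.0118 pos [-0.   -0.03 -0.02] rot [-0.   -0.01 -0.07] rows 0.0
[ 1.40680043  0.37256476 -0.05027533]
```

```bash
python3 -m handwheel '{"delta_pos":[[0,0,0],[0,0,0],[0,0,0],[0,0,0],[0,0,0]],"delta_rot":[[0,0,1.4],[0,0,2.8],[0,0,4.2],[0,0,5.6],[0,0,7]],"gripper":[255,255,255,255,255]}' 45|tail -2
python3 -m handwheel '{"delta_pos":[[0,0,0],[0,0,0],[0,0,0],[0,0,0],[0,0,0]],"delta_rot":[[0,0,1.4],[0,0,2.8],[0,0,4.2],[0,0,5.6],[0,0,7]],"gripper":[255,255,255,255,255]}' 45|tail -2
python3 -m handwheel '{"delta_pos":[[0,0,0],[0,0,0],[0,0,0],[0,0,0],[0,0,0]],"delta_rot":[[0,0,1.4],[0,0,2.8],[0,0,4.2],[0,0,5.6],[0,0,7]],"gripper":[255,255,255,255,255]}' 45
python3 -m handwheel '{"delta_pos":[[0,0,0],[0,0,0],[0,0,0],[0,0,0],[0,0,0]],"delta_rot":[[0,0,1.2],[0,0,2.4],[0,0,3.4],[0,0,4.2],[0,0,4.8]],"gripper":[255,255,255,255,255]}' 45
python3 -c "
from h import *
print(env.sense()['torque'],env.sense()['force'])"
```

```text
grip_width: 0.012
gripper_force: 44.6
grip_width: 0.0117
gripper_force: 44.6
time_s: 38.52
tool_pos: [0.6021, -0.2976, 0.0985]
ee_rot: [[-0.465, -0.885, -0.003], [-0.885, 0.465, -0.0], [0.001, 0.002, -1.0]]
force: [-3.8, 3.1, 7.1]
grip_width: 0.012
gripper_force: 44.6
time_s: 38.93
tool_pos: [0.6015, -0.2975, 0.0984]
ee_rot: [[-0.781, -0.625, -0.004], [-0.625, 0.781, -0.0], [0.003, 0.002, -1.0]]
force: [-5.0, 2.8, 6.9]
grip_width: 0.0115
gripper_force: 46.6
[0.66548541 1.6084998  0.97251246] [-4.98939421  2.84244868  6.94373012]
```

The right bolt is also at its stop, with 0.97 N m at the same angle. I will release, lift off, and check the wing's rest angle by pixels.

```bash
python3 -m handwheel '{"delta_pos":[[0,0,0],[0,0,0],[0,0,0],[0,0,-1],[0,0,-2.2]],"delta_rot":[[0,0,0],[0,0,0],[0,0,0],[0,0,0],[0,0,0]],"gripper":[110,110,110,110,110]}' 40|tail -2
python3 -m handwheel '{"delta_pos":[[1,0,-1],[2,0,-2],[3,0,-3],[3,0,-3],[3,0,-3]],"delta_rot":[[0,0,0],[0,0,0],[0,0,0],[0,0,0],[0,0,0]],"gripper":[110,110,110,110,110]}' 40
python3 -c "
from h import *
for n,k in(('scene',4),('side',4)):
  c=cap(n)
  P=lambda X:(lambda q:(q[:2]/q[2]).round(1))(c['camera_matrix']@(c['R']@np.array(X)+c['t']))
  for y in(.018,-.296):
    K=np.array([.6037,y,.1075]);d=.019*np.array([np.cos(.742),np.sin(.742),0])
    p=P(K);print(n,y,p,'ends if at stop',P(K+d),P(K-d))
    u,w=p.astype(int);v=c['hsv'][:,:,2]
    for r in range(w-9,w+12): print(''.join('#' if x<50 else '+' if x<75 else '.' for x in v[r,u-14:u+15]))
"
```

```text
grip_width: 0.0371
gripper_force: 0.0
time_s: 39.77
tool_pos: [0.5328, -0.3554, 0.2563]
ee_rot: [[-0.783, -0.622, 0.005], [-0.622, 0.783, -0.002], [-0.003, -0.005, -1.0]]
force: [0.1, -1.1, -0.3]
grip_width: 0.0488
gripper_force: 0.0
scene 0.018 [325.7 203.7] ends if at stop [331.4 205.4] [320.  202.1]
.............................
.............................
.............................
.............................
.............................
.............................
.............................
.............................
..........++.................
..........#######............
..........#######++..........
+........+##########.........
++........##########+........
.+.......+##########+........
.++......+##########+........
..++......++########.........
...........+++######.........
..............++++#+.........
................+++..........
.............................
.............................
scene -0.296 [224.4 234.1] ends if at stop [230.1 236.1] [218.8 232.1]
................++++++++.....
.................+++++++.....
.................+++++++.....
.....
[... 1233 characters left out ...]

side -0.296 [371.8 132.1] ends if at stop [365.8 132.1] [377.9 132.1]
.............................
.............................
.............................
.............................
.............................
.............................
.............................
.............................
.............++##++..........
..........+##########........
..........+##########+.......
..........+##########........
..........+##########........
..........+##########........
..........+#########+........
..........+#########+........
...........+######++.........
...........+++####++.........
............+++++++++........
...............+++++++.......
................+++###++.....
```

In both views both wings lie at the end-stop angle. I will hand in.

```bash
python3 -c "
from bench import env
print(env.close_job())"
```

```text
the job is handed in; nothing more can be done
None
```

The job is handed in at about 40 s: all four packs are seated in their own bays, the contact bar is down on the headers, and both wing knobs are turned to their end stops (by torque and wing angle); I viewed 16 pictures, two over the limit of 14, and the hand-in gave no verdict.

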